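# Fish the calibration weight out of its deep well with the T-key

### The arm

A 6-joint arm with a two-finger parallel gripper is mounted at the origin on the work surface. World frame = base frame: x ahead of the robot, y to its left, z up, the work surface at z = 0. Lengths are in mm, angles in rad, forces in N, time in s.
With the tool pointing down it reaches from about 400 to 925 mm from the base axis. Payload 12.5 kg.
Tool frame: the origin (TCP) lies on the centre line of the jaws, within the pads' length; the fingertips stand 25 mm ahead of it and the grasp point (between the pads) lies 6 mm ahead of it (env.tip_extent is the distance from the TCP to the fingertips, in mm); x points along the fingers, z is the direction in which the jaws open and shut, and the axes are right-handed (so a half turn about x gives the same grasp; the last joint's range is limited). The gripper opens to 95 mm and grips with 3 to 60 N. Pads are 20 mm wide; open, the fingers measure 119 mm over their backs; the gripper's body (75 mm by 180 mm) begins 59 mm behind the grasp point.
Start: joints at [-1.355, 0.491, 1.559, -0, 1.092, -0.106], TCP at [197.694, -592.926, 239.661] pointing down, gripper open.
Joint ranges: [-3.1, 3.1], [-0.84, 2.19], [0.05, 2.79], [-1.13, 4.28], [0.06, 2.93], [-2.69, 2.69]. Speed limits (rad/s): [2.22, 2.22, 2.79, 3.14, 3.14, 3.14].

### API

Orientations are given as [roll, pitch, yaw] about the fixed x, y, z axes, in that order (R = Rz(yaw) Ry(pitch) Rx(roll)).
In Python, from cell import env gives the robot as it stands.
- The arm moves only by the tool step_arm, never from a script. Its argument "rows" is a list of rows, each a list of 6 numbers: the shift along the tool's x, y, z in mm, then the turn, a rotation vector about the tool's x, y, z in rad. In form: [[x, y, z, wx, wy, wz], ...]. A call has 1 to 8 rows; each row shifts and turns the pose as measured when the row begins, along the tool's axes as they then stand; what a row does not reach is not made up. A row lasts 1/8 s, in which the tool goes at most 62.5 mm and 10.7 degrees, less where a joint would pass 70% of its speed; a pose out of reach is approached as far as the arm can. A call is refused whole if a number of a shift passes 62.5 or a number of a turn 0.188, either way. A call with a gripper value outside its range is refused whole. "grip" is the finger opening in mm, from 0 to 95.1, set as the call begins (left out, the last holds). The fingers move at their own pace and stop on an object; the grip force is fixed at half the most. Time passes only in rows, so rows that do not move let the fingers close. It gives the time, the measured TCP pose, the force and the opening at its end, in the units of the state.
- env.state(): the state, without advancing time (a new reading comes with each control period).
- env.read_camera(name): name is "scene" or "top" or "wrist"; returns the picture (384x512x3 uint8, red, green, blue); there is no depth.
- env.get_calibration(name): a dict with "fx", "fy", "cx", "cy" (pixels), "pose" (4x4, takes a point from camera to world coordinates); the wrist camera has in their place "hand_eye" (4x4, takes a point from camera to tool coordinates, whose origin is the TCP and whose axes are the tool frame's). Camera axes: x right, y down, z forward; pixel columns grow to the right and rows downward; lengths in mm; the calibration is good to about 2 mm. The wrist camera is an equidistant fisheye: a pixel r from the principal point sees the ray r / f radians off the axis. A picture is of the moment at which its call begins: read the wrist's pose just before it. get_calibration takes no time and is no camera call.
- env.job_done(): hands the job in, once; it reports no verdict.
The state is a dict: "t": time; "joints": joint angles; "qvel": joint speeds; "tau": joint torques, N m; "eef_pos": TCP position; "tcp_rot": TCP orientation; "ft_force": force on the tool from outside, world axes, zero at the start; "moment": the same for the moment, N m; "opening": opening from 0.0 (shut) to 1.0 (fully open).
Only numpy, scipy, OpenCV 4.12 (cv2) and the standard library are available. Lean on these libraries where they do the work, as an engineer would, in place of code of your own. Each camera call takes 0.05 s, during which the arm holds its last target.

### The job

The wheel balancer's calibration weight stands at the bottom of its deep square well and is needed in the shallow square tray: take the long T-key from its stand, feel with light pressure and small turns for the cross slot in the weight's swivelling cap, let the key's foot drop through, turn it under the cap and lift the weight out. Set the weight down gently, upright and flat on the tray's floor, free the key, and hang the key back in its stand, foot down, until its flange rests on the rim. Never push or pull on the weight or the well with more than about 20 N, touch the weight only with the key, and leave everything else alone.

Things in the scene. Friction and masses are not known exactly. Their poses are not given: they have to be found in the camera images.
- weight: Calibration weight, 0.3 to 0.52 kg, standing loose in the well, 34 mm high: steel block 44 x 44 x 14 mm, on it a round aluminium cap, 42 mm across, 14 to 34 mm height. Origin: centre of its underside, z up. The cap swivels about z against stiff friction (0.06 N m, more than a lightly pressed key drags); the cap's angle is NOT in this pose and differs every time. Also reported while it hangs on the key.
- cap_top (a point): Centre of the cap's top face, 34 mm above the weight's underside. The top plate is 6 mm thick and has a cross slot: two through slots at right angles, each 9 mm wide and running right across, crossing here (pattern repeats every 90 degrees, angle unknown).
- cap_roof (a point): Centre of the underside of the cap's plate, 28 mm above the weight's underside. Below it is an open round chamber 34 mm across, 14 mm high. A key foot dropped through a slot and turned 45 degrees either way lies under the plate's corners and lifts it; turned back it comes out.
- key: T-key, 175 mm long, 0.18 kg. Origin: centre of its foot's underside, z up along the stem. Foot: bar 24 mm long (key x), 6 mm wide, 6 mm high. Stem: 8 mm round. Flange: 44 x 44 mm plate, 115 to 120 mm above the origin. Grip: wooden 18 x 18 mm square bar, sides along x and y, 120 to 175 mm, held from above. Starts hanging upright in the stand, flange on its rim, foot 15 mm above the table.
- key_foot (a point): The centre of the underside of the key's foot bar (same point as the key's origin, moves with the key).
- well: The deep square well, fixed, open at the top: grey upright box 60 x 60 mm outside, 50 x 50 mm inside, rim 125 mm above the table, inner floor 5 mm above the table, on a 90 x 90 x 5 mm base plate. Origin: centre of its underside on the table. The cap's top lies 86 mm below the rim.
- nest: The shallow square tray, fixed, grey plastic: 78 x 78 mm outside, 66 x 66 mm inside, walls 6 mm thick and 16 mm high, inner floor 6 mm above the table. Origin: centre of its underside on the table.
- cone: Bystander, leave alone: loose steel centring cone, 64 mm wide foot, 46 mm high, origin under its centre.
- socket: Bystander, leave alone: loose dark steel deep socket standing up, 28 mm round, 55 mm high, origin under its centre.
- nut: Bystander, leave alone: loose steel wheel nut standing on its 30 mm round flange, 26 mm high, origin under its centre.
- collar: Bystander, leave alone: loose aluminium spacer collar lying flat, 54 mm round, 22 mm high, plain top with a dark round centre (no cross slot), origin under its centre.
- spray: Bystander, leave alone: loose grey spray can, 52 mm round, 150 mm high, origin under its centre.
- wrench: Bystander, leave alone: loose steel wrench lying flat, origin under its middle.
- hammer: Bystander, leave alone: loose hammer lying flat, origin under its middle.
- stand: The key's stand, fixed: upright square steel tube 40 x 40 mm outside, 32 x 32 mm inside, open at the top, rim 130 mm above the table, on a 70 x 70 x 10 mm base plate. The key hangs in it by its flange with the foot not touching anything. Origin: centre of its underside on the table.
Not all that is in view belongs to the job. What is shaped like the key but blue, green or purple is not meant.

How it is judged (in metres and radians):
On the way, in this order (a step that is already met when the one before it is completed fails the run):
1. the key's foot has dropped through the cap's slot while the weight is still down in the well (z of weight in the frame of well below 0.04 m and z of key_foot in the frame of weight below 0.0225 m and horizontal distance between key_foot and weight below 0.012 m), for 0.1 s.
2. the weight hangs on the key above the well's rim, clear of the well (height (world z) of weight above 0.128 m and z of key_foot in the frame of weight between 0.012 and 0.026 m and contact force between weight and well below 0.1 N and contact force between weight and key above 1 N), for 0.2 s.
At the end, for the whole second after the job is handed in: Weight upright (0.08 rad), still, flat on the tray floor within 17 mm of its centre; key hanging upright (0.08 rad) and still in its stand, flange on the rim (foot 10 to 19 mm above the table, within 14 mm of the stand's centre); everything released (z of weight in the frame of nest between 0.003 and 0.009 m and horizontal distance between weight and nest below 0.017 m and angle between each of weight, key's own z axis and vertical below 0.08 rad and linear speed of each of weight, key below 0.02 m/s and horizontal distance between key_foot and stand below 0.014 m and z of key_foot in the frame of stand between 0.01 and 0.019 m); the robot touches nothing.
It fails at once if key and weight press or pull on each other with more than 20 N (contact force between key and weight above 20 N).
It fails at once if the key presses on the well with more than 20 N, or the weight is jammed against the well with more than 28 N (contact force between key and well above 20 N or contact force between weight and well above 28 N).
It fails at once if the weight is dropped or banged into the tray (more than 30 N) (contact force between weight and nest above 30 N).
It fails at once if the robot itself touches the weight (contact force between any of the fingers, the arm and weight above 0.5 N).
It fails at once if a bystander is moved more than 15 mm (distance of any of cone, socket, nut, collar, spray, wrench, hammer from where it was at the start of the episode above 0.015 m).
It also fails if it takes over 72 s, if anything falls off the work surface, if the arm or the gripper's body presses on something with over 40 N, if the wrist force passes 120 N, or if a joint passes its speed limit or range.

## Working session

There is one attempt and no reset: what is moved stays moved. The work goes in short steps, Python scripts to look and compute and a tool call to move; the robot and the scene stay as the last step left them, time stands still between calls to the robot, and variables do not carry over. Pictures are saved under pics/ and viewed, and the job is handed in when it is done.

Besides the shell and the picture viewer there is one more tool, called after "Call:" as name(argument=value, ...), one argument or row to a line, values as JSON. step_arm: Moves the arm, as the interface text tells. Its arguments: {"type":"object","properties":{"rows":{"type":"array","items":{"type":"array","items":{"type":"number"}}},"grip":{"type":"number"}},"required":["rows"]}

```bash
ls; mkdir -p pics; cat > h.py <<'E'
import numpy as np,cv2
from cell import env
from scipy.spatial.transform import Rotation as R
def snap(n,name):
    im=env.read_camera(n); cv2.imwrite('pics/'+name+'.png',im[:,:,::-1]); return im
def ray(n,u,v):
    c=env.get_calibration(n)
    d=np.array([(u-c['cx'])/c['fx'],(v-c['cy'])/c['fy'],1.]); T=np.array(c['pose'])
    return T[:3,3],T[:3,:3]@d
def onz(n,u,v,z):
    o,d=ray(n,u,v); return o+d*(z-o[2])/d[2]
def proj(n,p):
    c=env.get_calibration(n);T=np.linalg.inv(np.array(c['pose']));q=T[:3,:3]@np.array(p)+T[:3,3]
    return c['fx']*q[0]/q[2]+c['cx'],c['fy']*q[1]/q[2]+c['cy']
E
python3 - <<'E'
from h import *
for n in ['scene','top','wrist']:
    im=snap(n,n+'0'); print(n,im.shape,{k:np.round(v,3).tolist() for k,v in env.get_calibration(n).items()})
print(env.state(), env.tip_extent)
E
```

```text
pics
scene (384, 512, 3) {'fx': 361.546, 'fy': 361.546, 'cx': 257.687, 'cy': 184.231, 'pose': [[-0.857, 0.397, -0.327, 940.417], [0.514, 0.652, -0.557, 525.699], [-0.008, -0.645, -0.764, 862.273], [0.0, 0.0, 0.0, 1.0]]}
top (384, 512, 3) {'fx': 382.717, 'fy': 382.717, 'cx': 261.969, 'cy': 185.964, 'pose': [[-0.012, -0.997, 0.081, 493.886], [-1.0, 0.012, -0.003, -34.912], [0.002, -0.081, -0.997, 1413.51], [0.0, 0.0, 0.0, 1.0]]}
wrist (384, 512, 3) {'fx': 297.319, 'fy': 297.319, 'cx': 257.154, 'cy': 195.621, 'hand_eye': [[-0.001, -0.279, 0.96, -143.93], [-0.001, -0.96, -0.279, 79.957], [1.0, -0.001, 0.001, -0.372], [0.0, 0.0, 0.0, 1.0]]}
{'t': 0.15, 'joints': array([-1.35460985e+00,  4.91405798e-01,  1.55928487e+00, -7.99004523e-06,
        1.09171436e+00, -1.05564914e-01]), 'qvel': array([ 0.00202516, -0.00086857, -0.00081556, -0.00024612,  0.00099025,
        0.00202407]), 'tau': array([ 2.33384555e-03, -6.12895703e+01, -2.58276254e+01,  6.92812772e-02,
        4.73308191e-02, -8.17521845e-05]), 'eef_pos': array([ 197.65144745, -592.76721543,  239.21395619]), 'tcp_rot': array([3.044752  , 1.56998392, 1.79571075]), 'ft_force': array([0.8322982 , 0.6127439 , 0.44126613]), 'moment': array([ 0.01551358, -0.01262576, -0.01258808]), 'opening': 1.0030549426177833} 25.0
```

View pics/scene0.png

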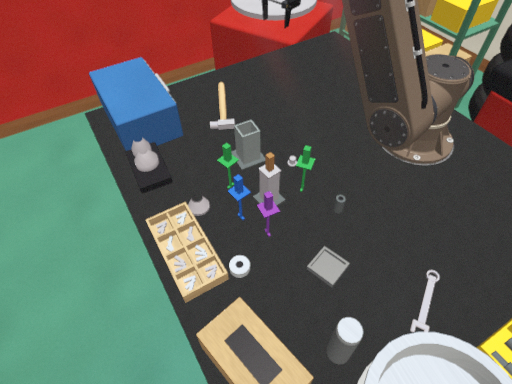

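View pics/top0.png

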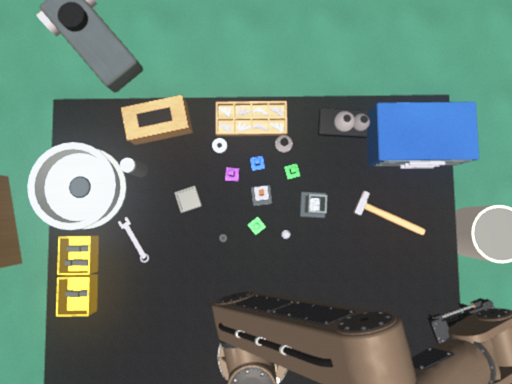

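View pics/wrist0.png

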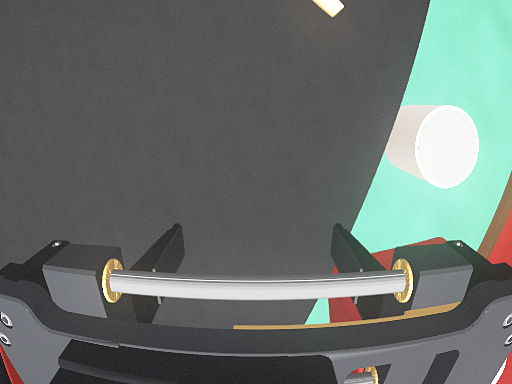

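The red-brown grip at scene (269,160) / top (262,190), sitting in the grey stand, looks like the key. The look-alikes are blue (238,188), purple (268,203) and green (228,155), (306,155) in the scene view. The well is at top (314,205) and the tray at top (188,199). Next I'll check this choice in close crops.

```bash
python3 - <<'E'
from h import *
a=cv2.imread('pics/top0.png')[130:260,160:350]; cv2.imwrite('pics/topc.png',cv2.resize(a,None,fx=4.2,fy=4.2,interpolation=cv2.INTER_CUBIC))
a=cv2.imread('pics/scene0.png')[110:290,190:360]; cv2.imwrite('pics/scenec.png',cv2.resize(a,None,fx=3.3,fy=3.3,interpolation=cv2.INTER_CUBIC))
E
```

```text
(no output)
```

View pics/topc.png

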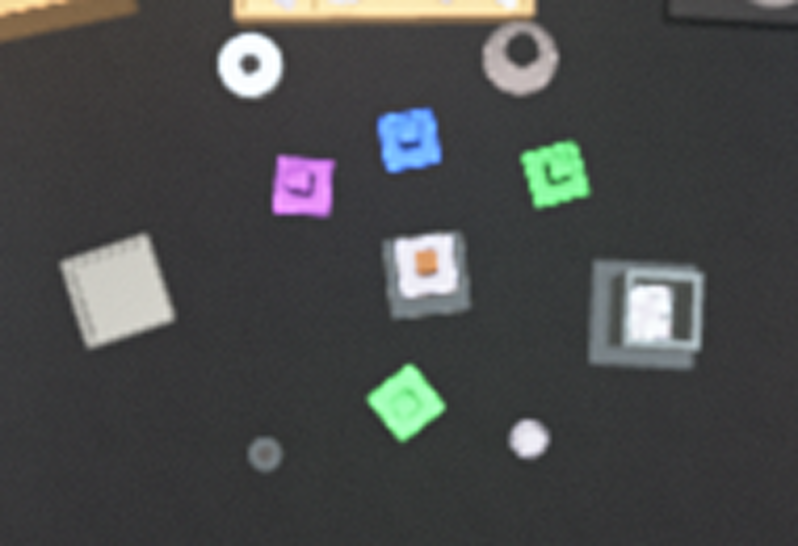

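View pics/scenec.png

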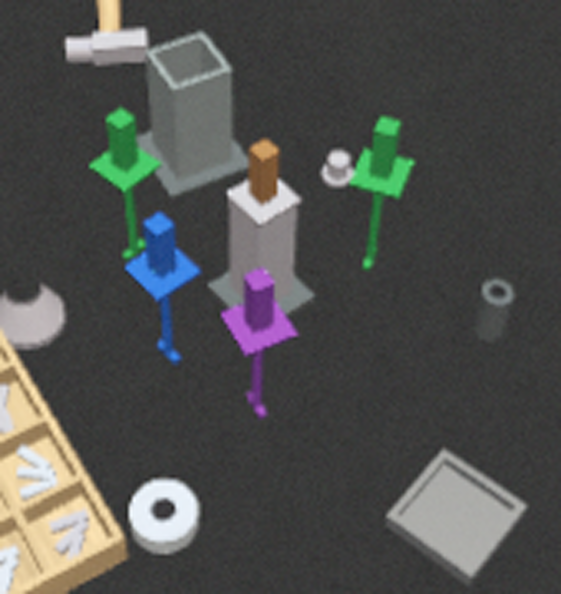

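```bash
python3 - <<'E'
from h import *
f=lambda x,y:(160+(x+.5)/4.2-.5,130+(y+.5)/4.2-.5)
g=lambda x,y:(190+(x+.5)/3.3-.5,110+(y+.5)/3.3-.5)
def two(a,b):
    o1,d1=ray('top',*a);o2,d2=ray('scene',*b)
    A=np.stack([d1,-d2],1);s=np.linalg.lstsq(A,o2-o1,rcond=None)[0]
    p,q=o1+s[0]*d1,o2+s[1]*d2
    return np.round((p+q)/2,1),np.round(np.linalg.norm(p-q),1)
print('grip top z190',onz('top',*f(426,261),190),onz('scene',*g(264,146),190), two(f(426,261),g(264,146)))
print('well rim c z125',onz('top',*f(663,309),125),onz('scene',*g(189,58),125))
print('cornersbase well',[onz('top',*f(*p),5)[:2].round() for p in [(594,261),(590,362),(694,369)]])
print('tray c z16',onz('top',*f(118,291),16),onz('scene',*g(456,510),16),[onz('top',*f(*p),16)[:2].round() for p in [(61,262),(148,235),(175,320),(90,348)]])
print('stand base',[onz('top',*f(*p),10)[:2].round() for p in [(384,240),(394,318),(470,308),(465,232)]])
for n,p,q in [('blue',(408,130),(158,218)),('purple',(300,180),(259,274)),('green',(556,165),(120,114)),('green2',(404,402),(388,123))]:
    print(n,two(f(*p),g(*q)))
s=env.state();print(R.from_euler('xyz',s['tcp_rot']).as_matrix().round(3))
E
```

```text
grip top z190 [574.18446426 -35.87672603 190.        ] [572.43439768 -37.21005226 190.        ] (array([573.8, -35.7, 192. ]), np.float64(0.6))
well rim c z125 [ 537.62816588 -225.43049545  125.        ] [ 534.91543039 -226.15177057  125.        ]
cornersbase well [array([ 585., -184.]), array([ 496., -178.]), array([ 489., -269.])]
tray c z16 [562.66903425 232.0749761   16.        ] [562.6868347  234.38634422  16.        ] [array([589., 282.]), array([611., 206.]), array([537., 183.]), array([514., 256.])]
stand base [array([605.,   1.]), array([537.,  -8.]), array([544., -74.]), array([611., -70.])]
blue (array([676.8, -23.2, 178.7]), np.float64(0.1))
purple (array([638.9,  61.2, 175.4]), np.float64(0.8))
green (array([ 648.5, -137.6,  181.1]), np.float64(1.6))
green2 (array([466.2, -17. , 178.6]), np.float64(2.5))
[[-0.     0.949  0.316]
 [ 0.001  0.316 -0.949]
 [-1.     0.    -0.001]]
```

Call:
step_arm(
  rows=[
    [-50, 0, 0, 0, 0, 0],
    [-40, 40, -30, 0, 0, 0],
    [0, 48, -37, 0, 0, 0],
    [0, 48, -37, 0, 0, 0],
    [0, 48, -37, 0, 0, 0],
    [0, 48, -37, 0, 0, 0],
    [0, 48, -37, 0, 0, 0],
    [0, 48, -37, 0, 0, 0],
  ],
)

```text
t: 1.15
eef_pos: [433.5, -243.0, 330.9]
tcp_rot: [2.744, 1.567, 1.488]
ft_force: [1.0, -0.3, -0.0]
opening: 1.002
```

```bash
cat >> h.py <<'E'
def fk():
    s=env.state(); return np.array(s['eef_pos']),R.from_euler('xyz',s['tcp_rot']).as_matrix(),s
def to(p,q=None,yawz=None):
    """tool shift to world point p for TCP"""
    e,M,s=fk(); d=M.T@(np.array(p)-e)
    print('eef',e.round(2),'zdir',np.degrees(np.arctan2(M[1,2],M[0,2])).round(2),'tilt',np.degrees(np.arccos(-M[2,0])).round(2),'F',np.round(s['ft_force'],2),'M',np.round(s['moment'],2),'op',round(s['opening']*95.1,1),'t',s['t'],'shift',d.round(2))
    return d
def wpix(p,e,M):
    c=env.get_calibration('wrist');H=np.array(c['hand_eye'])
    q=H[:3,:3].T@(M.T@(np.array(p)-e)-H[:3,3])
    th=np.arctan2(np.hypot(q[0],q[1]),q[2]);ph=np.arctan2(q[1],q[0])
    return c['cx']+c['fx']*th*np.cos(ph),c['cy']+c['fy']*th*np.sin(ph)
def wonz(u,v,z,e,M):
    c=env.get_calibration('wrist');H=np.array(c['hand_eye'])
    x,y=u-c['cx'],v-c['cy'];th=np.hypot(x,y)/c['fx'];ph=np.arctan2(y,x)
    d=np.array([np.sin(th)*np.cos(ph),np.sin(th)*np.sin(ph),np.cos(th)])
    W=M@H[:3,:3]@d;o=e+M@H[:3,3]
    return o+W*(z-o[2])/W[2]
E
python3 - <<'E'
from h import *
to([574,-36,330])
E
```

```text
eef [ 433.48 -243.01  330.94] zdir -71.96 tilt 0.22 F [ 1.04 -0.35 -0.03] M [-0.04  0.01 -0.04] op 95.3 t 1.15 shift [   1.76  197.7  -153.33]
```

```bash
python3 - <<'E'
from h import *
e,M,s=fk(); im=snap('wrist','w1'); np.savez('w1.npz',e=e,M=M)
print(wpix([538,-225,125],e,M),wpix([538,-225,39],e,M))
E
```

```text
(np.float64(270.9699027305595), np.float64(90.54287700957617)) (np.float64(268.39113201338876), np.float64(94.72683629971141))
```

View pics/w1.png

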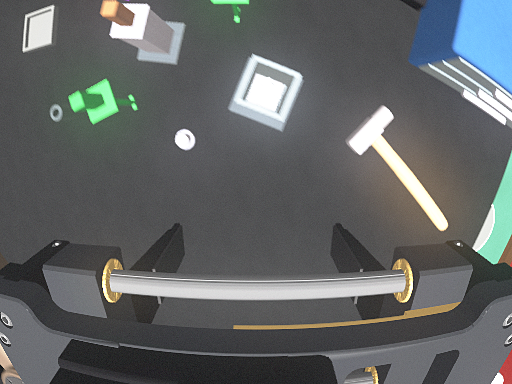

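Call:
step_arm(
  rows=[
    [0, 50, -38, 0, 0, 0],
    [0, 50, -38, 0, 0, 0],
    [0, 50, -38, 0, 0, 0],
    [0, 40, -30, 0.18, 0, 0],
    [0, 0, 0, 0, 0, 0],
  ],
)

```text
t: 1.82
eef_pos: [569.7, -42.5, 331.4]
tcp_rot: [2.91, 1.565, 1.473]
ft_force: [0.5, -1.0, -0.1]
opening: 1.0
```

```bash
python3 - <<'E'
from h import *
e,M,s=fk(); im=snap('wrist','w2'); np.savez('w2.npz',e=e,M=M);to([574,-36,330])
print(wpix([574,-36,190],e,M))
E
```

```text
eef [568.88 -43.69 331.45] zdir -82.17 tilt 0.3 F [-0.22 -0.48 -0.88] M [ 0.05  0.   -0.03] op 95.5 t 1.875 shift [ 1.49  6.12 -6.91]
(np.float64(252.37751315061516), np.float64(187.77108993741763))
```

View pics/w2.png

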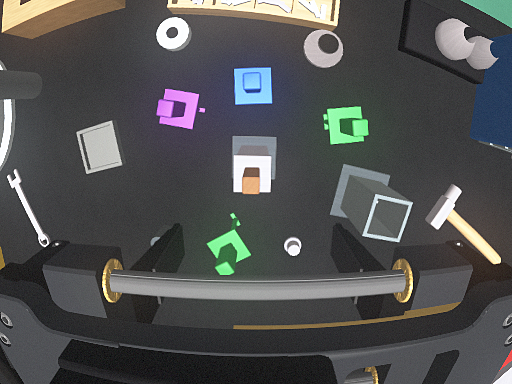

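w2 shows the orange-brown grip at about (251,180), with the white flange edges on the stand. w1 shows the well at (268,90) with a bright cap at the bottom. I'll crop both.

```bash
python3 - <<'E'
from h import *
a=cv2.imread('pics/w1.png')[45:140,220:315]; cv2.imwrite('pics/w1c.png',cv2.resize(a,None,fx=6,fy=6,interpolation=cv2.INTER_CUBIC))
a=cv2.imread('pics/w2.png')[130:205,215:290]; cv2.imwrite('pics/w2c.png',cv2.resize(a,None,fx=8,fy=8,interpolation=cv2.INTER_CUBIC))
b=cv2.imread('pics/w1.png')[75:110,250:290]; print(b.max(2).max(),b[10:25:3,8:30:2].max(2))
E
```

```text
255 [[255 255 255 255 255 255 255 255 255 255 255]
 [255 255 255 255 255 255 255 255 255 255 255]
 [255 255 255 255 255 255 255 255 255 255 255]
 [255 255 255 255 255 255 255 255 255 255 255]
 [255 255 255 255 255 255 255 255 255 255 255]]
```

View pics/w1c.png

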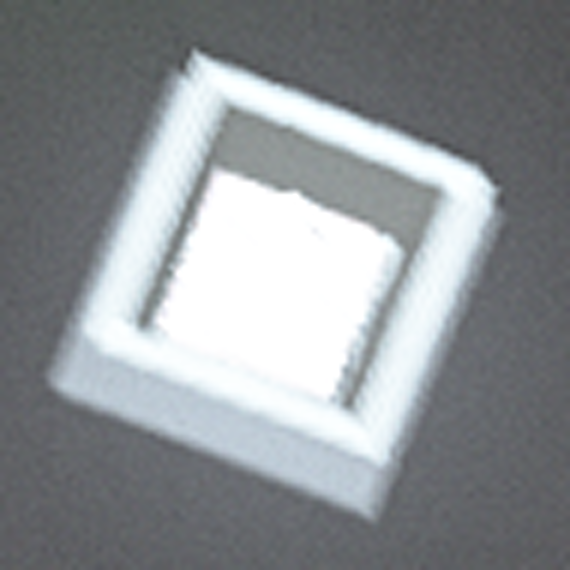

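View pics/w2c.png

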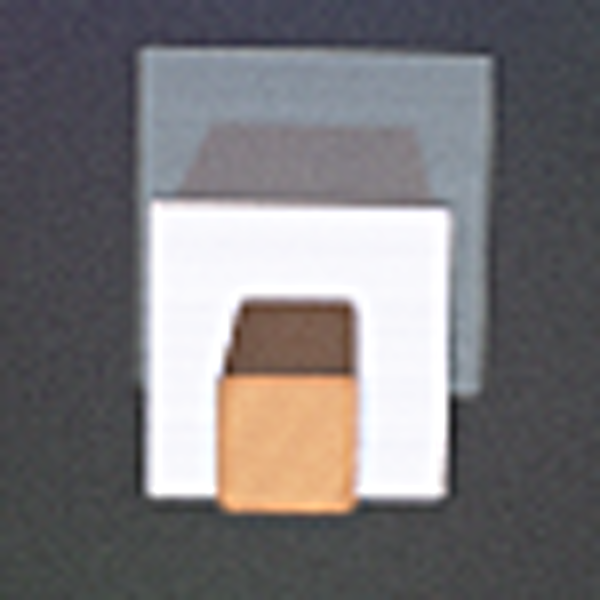

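```bash
python3 - <<'E'
from h import *
d=np.load('w2.npz');e,M=d['e'],d['M']
f=lambda x,y:(215+(x+.5)/8-.5,130+(y+.5)/8-.5)
P=[wonz(*f(*p),135,e,M)[:2] for p in [(150,202),(450,207),(447,496),(147,494)]]
G=[wonz(*f(*p),190,e,M)[:2] for p in [(219,375),(356,375),(356,512),(219,512)]]
B=[wonz(*f(*p),10,e,M)[:2] for p in [(140,48),(493,58),(480,394),]]
for Q in (P,G,B):
    Q=np.array(Q);dd=np.diff(Q,axis=0);print(Q.round(1).tolist(),np.mean(Q[[0,2]],0).round(1),np.mean(Q,0).round(1),np.linalg.norm(dd,axis=1).round(1),np.degrees(np.arctan2(dd[:,1],dd[:,0])).round(1))
# well
d=np.load('w1.npz');e,M=d['e'],d['M']
f=lambda x,y:(220+(x+.5)/6-.5,45+(y+.5)/6-.5)
P=[wonz(*f(*p),125,e,M)[:2] for p in [(193,52),(494,190),(390,460),(88,330)]]
Q=np.array(P);dd=np.diff(Q,axis=0);print(Q.round(1).tolist(),np.mean(Q,0).round(1),np.linalg.norm(dd,axis=1).round(1),np.degrees(np.arctan2(dd[:,1],dd[:,0])).round(1))
P=[wonz(*f(*p),19,e,M)[:2] for p in [(215,165),(402,240),(335,405),(152,330)]]
Q=np.array(P);dd=np.diff(Q,axis=0);print('wt',Q.round(1).tolist(),np.mean(Q,0).round(1),np.linalg.norm(dd,axis=1).round(1),np.degrees(np.arctan2(dd[:,1],dd[:,0])).round(1))
E
```

```text
[[595.8, -9.8], [600.8, -52.8], [557.9, -58.6], [552.2, -14.4]] [576.8 -34.2] [576.7 -33.9] [43.3 43.3 44.6] [ -83.4 -172.3   97.3]
[[584.1, -24.3], [586.3, -41.0], [569.0, -43.4], [566.7, -26.4]] [576.5 -33.9] [576.5 -33.8] [16.8 17.5 17.1] [ -82.3 -172.3   97.7]
[[606.5, 4.0], [613.7, -64.6], [546.5, -71.9]] [576.5 -33.9] [588.9 -44.2] [69.  67.6] [ -84.  -173.8]
[[573.6, -189.9], [566.1, -253.6], [508.6, -251.2], [514.8, -187.6]] [ 540.8 -220.6] [64.1 57.5 63.9] [-96.7 177.7  84.5]
wt [[566.5, -195.7], [563.1, -246.3], [517.3, -243.5], [521.2, -193.7]] [ 542.  -219.8] [50.7 45.8 49.9] [-93.9 176.6  85.5]
```

```bash
cat >> h.py <<'E'
def rot(zdeg):
    a=np.radians(zdeg);z=np.array([np.cos(a),np.sin(a),0]);x=np.array([0,0,-1.]);y=np.cross(z,x)
    e,M,s=fk(); r=R.from_matrix(M.T@np.stack([x,y,z],1)).as_rotvec(); print('rotvec',r.round(4)); return r
E
python3 - <<'E'
from h import *
to([576.5,-34,169]);rot(-82.6)
E
```

```text
eef [568.88 -43.69 331.45] zdir -82.17 tilt 0.3 F [-0.22 -0.48 -0.88] M [ 0.05  0.   -0.03] op 95.5 t 1.875 shift [162.5    8.74  -7.71]
rotvec [ 0.0075 -0.0052 -0.0008]
```

Call:
step_arm(
  rows=[
    [0, 8.7, -7.7, 0.0075, -0.005, -0.001],
    [0, 0, 0, 0, 0, 0],
  ],
  grip=60,
)

```text
t: 2.12
eef_pos: [576.2, -36.0, 331.5]
tcp_rot: [-1.169, 1.57, -2.61]
ft_force: [-0.2, -0.0, -1.5]
opening: 0.842
```

```bash
python3 - <<'E'
from h import *
to([576.5,-34,169]);rot(-82.6)
e,M,s=fk(); im=snap('wrist','w3'); np.savez('w3.npz',e=e,M=M);to([576.5,-34,169])
a=cv2.imread('pics/w3.png')[130:240,200:310]; cv2.imwrite('pics/w3c.png',cv2.resize(a,None,fx=5,fy=5,interpolation=cv2.INTER_CUBIC))
E
```

```text
eef [576.19 -35.97 331.53] zdir -82.57 tilt 0.04 F [-0.16 -0.04 -1.52] M [-0.01  0.02 -0.  ] op 80.1 t 2.125 shift [162.53   0.66  -1.96]
rotvec [0.0005 0.0003 0.0006]
eef [575.97 -36.27 331.57] zdir -82.58 tilt 0.05 F [-0.69  0.09 -0.32] M [-0.03  0.01 -0.  ] op 76.2 t 2.175 shift [162.57   0.94  -2.23]
```

View pics/w3c.png

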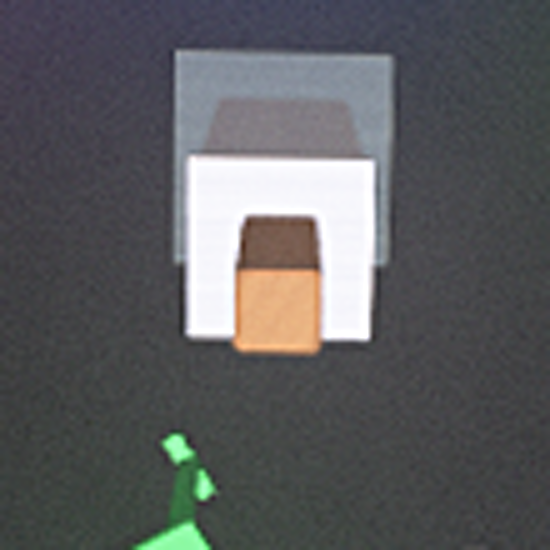

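```bash
python3 - <<'E'
from h import *
d=np.load('w3.npz');e,M=d['e'],d['M']
f=lambda x,y:(200+(x+.5)/5-.5,130+(y+.5)/5-.5)
P=[wonz(*f(*p),135,e,M)[:2] for p in [(187,156),(376,158),(370,341),(185,338)]]
G=[wonz(*f(*p),190,e,M)[:2] for p in [(236,268),(321,268),(320,353),(233,352)]]
B=[wonz(*f(*p),10,e,M)[:2] for p in [(176,50),(393,55),(388,264),]]
for Q in (P,G,B):
    Q=np.array(Q);dd=np.diff(Q,axis=0);print(np.mean(Q[[0,2]],0).round(1),np.mean(Q,0).round(1),np.linalg.norm(dd,axis=1).round(1),np.degrees(np.arctan2(dd[:,1],dd[:,0])).round(1))
E
```

```text
[576.3 -33.8] [576.4 -33.7] [43.9 44.3 44.3] [ -83.3 -173.6   96.4]
[576.7 -33.7] [576.7 -33.5] [16.8 17.6 17.5] [ -82.6 -172.9   96.7]
[577.1 -34.4] [589.5 -44.3] [68.  67.6] [ -84.  -173.2]
```

Call:
step_arm(
  rows=[
    [0, 0.9, -2.4, 0.01, 0, 0],
    [60, 0, 0, 0, 0, 0],
    [55, 0, 0, 0, 0, 0],
    [30, 0, 0, 0, 0, 0],
    [15, 0, 0, 0, 0, 0],
    [0, 0, 0, 0, 0, 0],
  ],
  grip=45,
)

```text
t: 2.92
eef_pos: [576.9, -36.4, 169.6]
tcp_rot: [1.144, 1.566, -0.312]
ft_force: [-0.4, -0.3, -0.0]
opening: 0.473
```

```bash
python3 - <<'E'
from h import *
to([576.5,-33.7,169]);rot(-83.2)
E
```

```text
eef [576.88 -36.42 169.6 ] zdir -83.43 tilt 0.26 F [-0.37 -0.26 -0.  ] M [ 0.01 -0.01 -0.01] op 45.0 t 2.925 shift [ 0.59 -0.07 -2.75]
rotvec [-0.004   0.0019 -0.0041]
```

Call:
step_arm(
  rows=[
    [0.5, 0, -2.7, -0.004, 0.002, -0.004],
    [0, 0, 0, 0, 0, 0],
  ],
)

```text
t: 3.18
eef_pos: [577.5, -33.8, 171.3]
tcp_rot: [1.349, 1.568, -0.103]
ft_force: [-0.9, -1.2, -0.1]
opening: 0.472
```

```bash
python3 - <<'E'
from h import *
to([576.5,-33.7,169]);rot(-83.2)
E
```

```text
eef [577.49 -33.83 171.34] zdir -83.2 tilt 0.18 F [-0.88 -1.19 -0.08] M [0.   0.06 0.01] op 44.9 t 3.175 shift [ 2.34 -0.98 -0.25]
rotvec [ 0.0001  0.0007 -0.0031]
```

Call:
step_arm(
  rows=[
    [2, -0.7, 0, 0, 0, -0.003],
    [0, 0, 0, 0, 0, 0],
    [0, 0, 0, 0, 0, 0],
  ],
  grip=10,
)

```text
t: 3.55
eef_pos: [577.2, -33.8, 170.7]
tcp_rot: [1.024, 1.568, -0.428]
ft_force: [-0.4, 0.3, 0.6]
opening: 0.213
```

```bash
python3 - <<'E'
from h import *
to([576.5,-33.7,169]);rot(-83.2)
E
```

```text
eef [577.2  -33.85 170.68] zdir -83.18 tilt 0.16 F [-0.44  0.34  0.55] M [-0.01  0.03  0.02] op 20.3 t 3.55 shift [ 1.68 -0.68 -0.23]
rotvec [ 0.0003  0.0014 -0.0023]
```

Call:
step_arm(
  rows=[
    [0, 0, 0, 0, 0, 0],
    [0, 0, 0, 0, 0, 0],
  ],
)

```text
t: 3.8
eef_pos: [577.2, -33.9, 170.7]
tcp_rot: [1.03, 1.568, -0.422]
ft_force: [0.2, -0.3, -0.4]
opening: 0.191
```

```bash
python3 - <<'E'
from h import *
to([576.5,-33.7,169]);rot(-83.2)
E
```

```text
eef [577.2  -33.87 170.71] zdir -83.19 tilt 0.16 F [ 0.24 -0.31 -0.41] M [0.05 0.05 0.01] op 18.1 t 3.8 shift [ 1.71 -0.68 -0.26]
rotvec [ 0.0002  0.0014 -0.0023]
```

Call:
step_arm(
  rows=[
    [-20, 0, 0, 0, 0, 0],
    [-40, 0, 0, 0, 0, 0],
    [-50, 0, 0, 0, 0, 0],
    [-40, 0, 0, 0, 0, 0],
    [-5, 0, 0, 0, 0, 0],
    [0, 0, 0, 0, 0, 0],
  ],
)

```text
t: 4.55
eef_pos: [575.8, -33.7, 327.1]
tcp_rot: [-1.646, 1.567, -3.098]
ft_force: [0.0, -0.4, -2.1]
opening: 0.189
```

```bash
python3 - <<'E'
from h import *
to([540,-221,320]);rot(-83.2);snap('wrist','w4')
E
```

```text
eef [575.78 -33.67 327.07] zdir -83.19 tilt 0.22 F [ 0.04 -0.36 -2.08] M [-0.    0.03  0.02] op 17.9 t 4.55 shift [  7.24 -57.7  181.77]
rotvec [ 0.0001 -0.0003  0.0038]
```

View pics/w4.png

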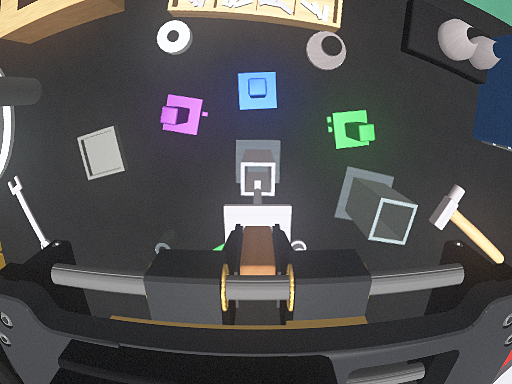

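Call:
step_arm(
  rows=[
    [0, -28, 36, 0, 0, 0],
    [0, -28, 36, 0, 0, 0],
    [0, -28, 36, 0, 0, 0],
    [0, -28, 36, 0, 0, 0],
    [0, -27, 37, 0, 0, 0],
    [0, 0, 0, 0, 0, 0],
    [0, 0, 0, 0, 0, 0],
  ],
)

```text
t: 5.48
eef_pos: [453.9, -234.1, 315.8]
tcp_rot: [-2.074, 1.549, 2.758]
ft_force: [1.0, 0.0, -1.8]
opening: 0.186
```

```bash
python3 - <<'E'
from h import *
e,M,s=fk(); im=snap('wrist','w5'); np.savez('w5.npz',e=e,M=M);to([460,-230,327]);rot(-83.2)
u,v=map(int,wpix([539,-223,39],e,M));print(u,v)
a=cv2.imread('pics/w5.png')[v-60:v+60,u-60:u+60]; cv2.imwrite('pics/w5c.png',cv2.resize(a,None,fx=5,fy=5,interpolation=cv2.INTER_CUBIC))
print(a[60-15:76:3,45:76:3].min(2))
E
```

```text
eef [ 454.   -233.88  315.83] zdir -83.1 tilt 1.25 F [-0.84 -0.58 -1.57] M [-0.03 -0.   -0.  ] op 17.7 t 5.525 shift [-11.26   6.21  -3.25]
rotvec [ 0.0019 -0.0104  0.0193]
258 103
[[104 255 255 255 255 255 235 214 114 113 121]
 [106 255 248 255 254 255 251 255 255 255 255]
 [ 96 255 255 255 255 254 253 253 255 250 255]
 [114 255 255 252 254 253 254 253 255 255 255]
 [215 255 253 253 253 253 254 255 254 255 255]
 [195 255 255 254 253 253 253 252 255 255 229]
 [255 254 255 250 253 253 253 253 253 254 231]
 [255 255 255 253 253 254 255 253 247 255 173]
 [255 253 255 245 254 255 255 255 255 255 162]
 [233 254 255 255 255 255 255 254 253 255 161]
 [108 141 244 219 190 218 221 255 255 255 134]]
```

View pics/w5c.png

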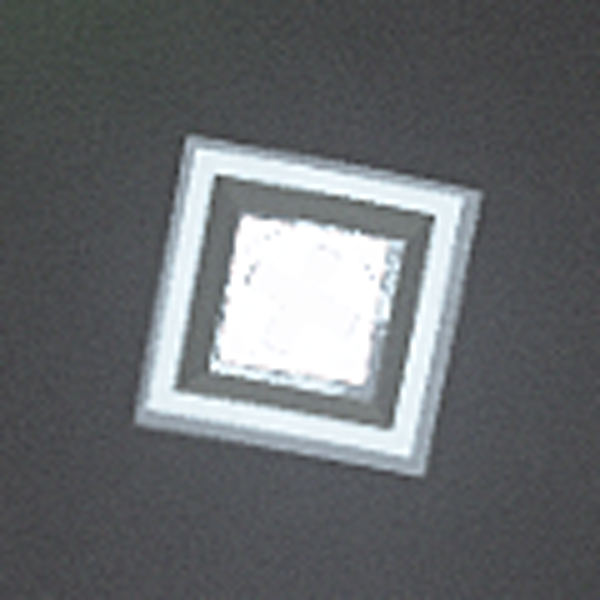

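```bash
python3 - <<'E'
from h import *
ims=[env.read_camera('wrist').astype(float) for _ in range(6)]
e,M,s=fk();np.savez('w6.npz',e=e,M=M);to([460,-230,327])
m=np.mean(ims,0); np.save('w6.npy',m)
u,v=258,103
a=m[v-22:v+22,u-22:u+22]
b=np.clip((a-225)/30*255,0,255).astype(np.uint8)[:,:,::-1]
c=np.clip((a.mean(2)-248)/7*255,0,255).astype(np.uint8);c=cv2.cvtColor(c,cv2.COLOR_GRAY2BGR)
cv2.imwrite('pics/w6c.png',cv2.resize(np.hstack([b,c]),None,fx=9,fy=9,interpolation=cv2.INTER_CUBIC))
E
```

```text
eef [ 454.35 -233.79  316.93] zdir -83.04 tilt 1.14 F [ 0.24  0.1  -0.93] M [ 0.08 -0.02  0.01] op 17.6 t 5.825 shift [-10.14   5.89  -3.17]
```

View pics/w6c.png

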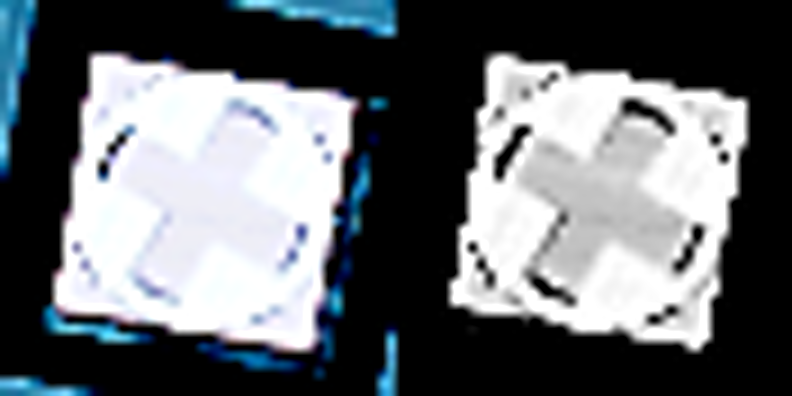

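```bash
python3 - <<'E'
from h import *
d=np.load('w6.npz');e,M=d['e'],d['M']
f=lambda x,y:(258-22+(x+.5)/9-.5,103-22+(y+.5)/9-.5)
A=[wonz(*f(*p),39,e,M)[:2] for p in [(115,155),(293,247),(253,115),(153,285)]]
A=np.array(A);print(A.round(1),A[:2].mean(0),A[2:].mean(0),[np.degrees(np.arctan2(*(b-a)[::-1])).round(1) for a,b in [(A[0],A[1]),(A[2],A[3])]],np.linalg.norm(A[1]-A[0]),np.linalg.norm(A[3]-A[2]))
# weight block top corners z19
W=np.array([wonz(*f(*p),19,e,M)[:2] for p in [(92,53),(355,100),(313,350),(55,305)]]);print('wt',W.mean(0),np.linalg.norm(np.diff(W,axis=0),axis=1))
d=np.load('w5.npz');e,M=d['e'],d['M']
f=lambda x,y:(258-60+(x+.5)/5-.5,103-60+(y+.5)/5-.5)
P=np.array([wonz(*f(*p),125,e,M)[:2] for p in [(190,140),(480,193),(422,468),(140,413)]]);dd=np.diff(P,axis=0)
print('rim',P.mean(0),np.linalg.norm(dd,axis=1),np.degrees(np.arctan2(dd[:,1],dd[:,0])))
m=np.load('w6.npy');a=m[105:250,190:330];cv2.imwrite('pics/w4c.png',cv2.resize(cv2.imread('pics/w4.png')[160:215,225:290],None,fx=8,fy=8,interpolation=cv2.INTER_CUBIC))
E
```

```text
[[ 546.3 -207.5]
 [ 535.2 -236.6]
 [ 555.1 -227.9]
 [ 526.7 -215.8]] [ 540.75869392 -222.0566798 ] [ 540.85919065 -221.8450906 ] [np.float64(-110.8), np.float64(156.9)] 31.095297478805108 30.883056804697357
wt [ 540.86953065 -221.8883255 ] [43.16628445 41.7981841  42.68717197]
rim [ 539.08267135 -223.78781325] [64.86321129 63.44005568 64.34808595] [-93.54032855 175.66230443  85.61872945]
```

View pics/w4c.png

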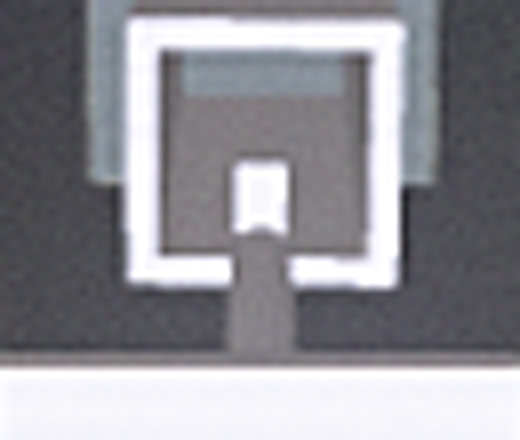

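Call:
step_arm(
  rows=[
    [-10, 0, 0, 0, -0.01, 0.019],
    [0, 0, 0, 0.17, 0, 0],
    [0, 0, 0, 0.17, 0, 0],
    [0, 0, 0, 0.16, 0, 0],
    [0, 0, 0, 0, 0, 0],
  ],
)

```text
t: 6.45
eef_pos: [455.3, -233.0, 330.6]
tcp_rot: [1.499, 1.561, -0.462]
ft_force: [-0.4, 0.2, -1.4]
opening: 0.189
```

```bash
python3 - <<'E'
from h import *
to([541-72,-222+30,300]);rot(-112);print(fk()[2]['joints'].round(3))
d=np.array([575.78,-33.67,327.07]);M=R.from_euler('xyz',[-1.646,1.567,-3.098]).as_matrix()
f=lambda x,y:(225+(x+.5)/8-.5,160+(y+.5)/8-.5)
for p,z in [((261,163),177.4),((232,163),177.4),((290,163),177.4),((261,358),291.4)]:
  w=wonz(*f(*p),z,d,M);print((M.T@(w-d)).round(2))
E
```

```text
eef [ 455.25 -233.04  330.61] zdir -112.35 tilt 0.54 F [-0.38  0.17 -1.44] M [0.07 0.05 0.04] op 18.0 t 6.45 shift [ 30.55  -3.18 -43.21]
rotvec [-0.0061  0.0007 -0.0095]
[-6.030e-01  2.370e-01  1.706e+00  1.000e-03  1.189e+00  1.357e+00]
[149.63  10.78  -0.76]
[149.63  10.78  -4.44]
[149.63  10.77   2.91]
[35.59 21.6  -0.83]
```

Call:
step_arm(
  rows=[
    [15, -2, -22, -0.006, 0, -0.009],
    [15, -1, -21, 0, 0, 0],
    [0, 0, 0, 0, 0, 0],
    [0, 0, 0, 0, 0, 0],
  ],
)

```text
t: 6.95
eef_pos: [469.5, -191.7, 302.2]
tcp_rot: [1.297, 1.566, -0.643]
ft_force: [0.1, -0.3, -2.1]
opening: 0.189
```

```bash
cat > look.py <<'E'
from h import *
import sys
name=sys.argv[1];n=int(sys.argv[2])
e0,M,s=fk();ims=[env.read_camera('wrist').astype(float) for _ in range(n)]
e1,M,s=fk();e=(e0+e1)/2;np.savez(name+'.npz',e=e,M=M,m=np.mean(ims,0))
print(e0,e1);to(e1);rot(-112)
u,v=map(int,wpix([540.8,-222,39],e,M));print('crop centre',u,v)
m=np.mean(ims,0);cv2.imwrite('pics/'+name+'.png',m[:,:,::-1].astype(np.uint8))
h=25;a=m[v-h:v+h,u-h:u+h]
b=np.clip((a-225)/30*255,0,255).astype(np.uint8)[:,:,::-1]
c=np.clip((a.mean(2)-248)/7*255,0,255).astype(np.uint8);c=cv2.cvtColor(c,cv2.COLOR_GRAY2BGR)
d=np.clip(a,0,255).astype(np.uint8)[:,:,::-1]
cv2.imwrite('pics/'+name+'c.png',cv2.resize(np.hstack([d,c]),None,fx=8,fy=8,interpolation=cv2.INTER_CUBIC))
E
python3 look.py w7 8
```

```text
[ 469.46253689 -191.73699208  302.15525485] [ 469.26482009 -191.60376229  301.59555835]
eef [ 469.26 -191.6   301.6 ] zdir -111.33 tilt 0.24 F [ 0.11 -0.1  -2.43] M [ 0.03  0.03 -0.01] op 17.8 t 7.35 shift [0. 0. 0.]
rotvec [ 0.0117  0.0011 -0.0041]
crop centre 259 113
```

View pics/w7c.png

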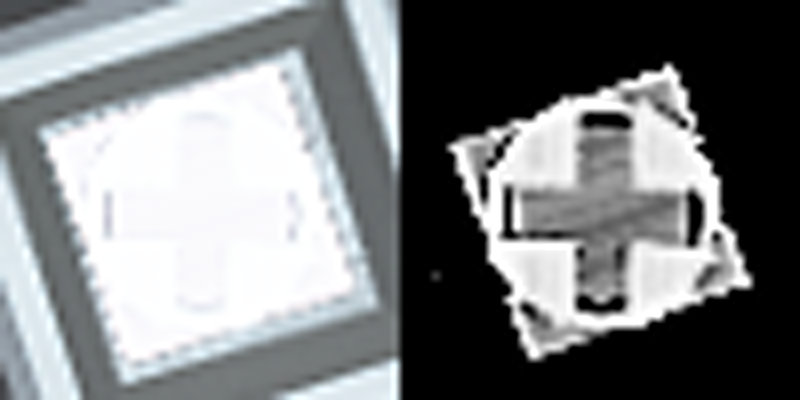

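View pics/w7.png

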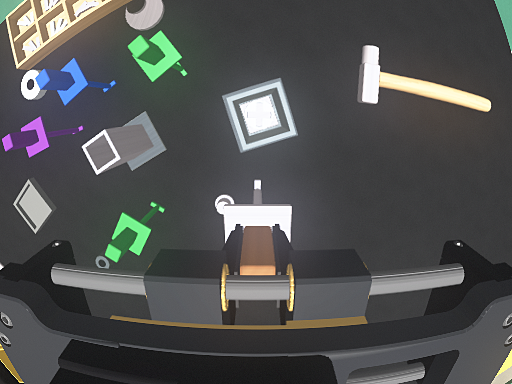

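```bash
python3 - <<'E'
from h import *
d=np.load('w7.npz');e,M=d['e'],d['M']
f=lambda x,y:(259-25+(x+.5)/8-.5,113-25+(y+.5)/8-.5)
c=wonz(*f(204,213),39,e,M);print('cap',c)
for p in [((205,118),(204,305)),((110,213),(297,214))]:
    a,b=[wonz(*f(*q),39,e,M) for q in p];print(np.degrees(np.arctan2(b[1]-a[1],b[0]-a[0])),np.linalg.norm(b-a))
Q=np.array([wonz(*f(*q),125,e,M)[:2] for q in [(8,100)]]);print(Q)
im=np.clip(d['m'],0,255).astype(np.uint8)[:,:,::-1]
cv2.imwrite('pics/w7d.png',cv2.resize(im[170:240,215:305],None,fx=8,fy=8,interpolation=cv2.INTER_CUBIC))
cv2.imwrite('pics/w7e.png',cv2.resize(im[70:160,215:305],None,fx=6,fy=6,interpolation=cv2.INTER_CUBIC))
E
```

```text
cap [ 540.29904883 -221.736507     39.        ]
158.36050624796252 32.02652837469546
-111.6188399378958 31.628345527338904
[[ 564.82104008 -202.58284639]]
```

View pics/w7d.png

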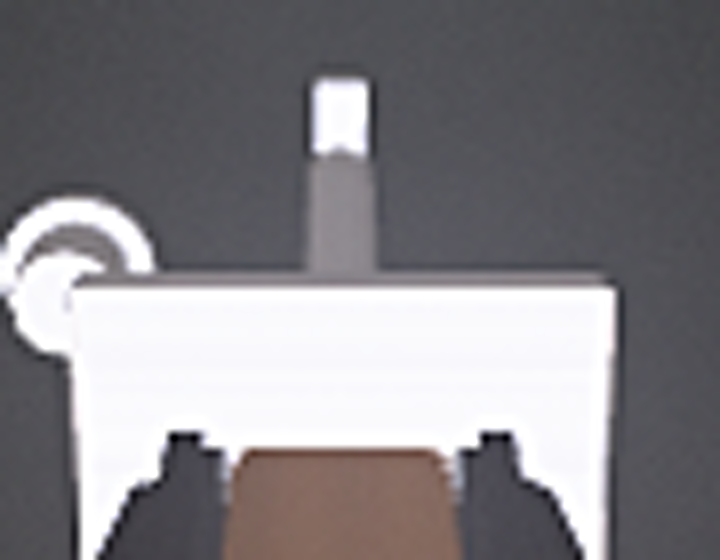

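View pics/w7e.png

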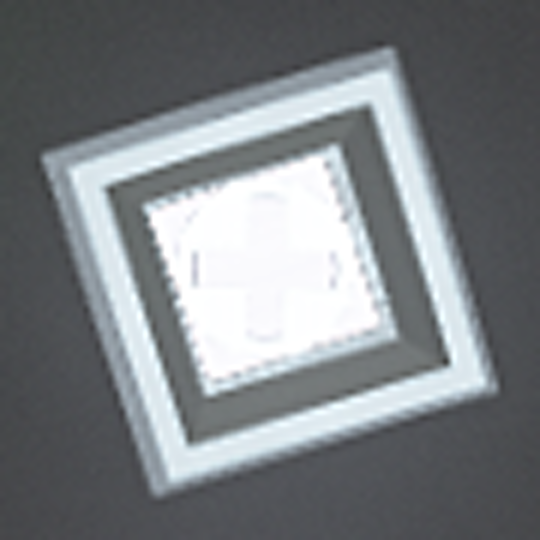

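```bash
python3 - <<'E'
from h import *
d=np.load('w7.npz');e,M=d['e'],d['M']
f=lambda x,y:(215+(x+.5)/8-.5,170+(y+.5)/8-.5)
for p,z in [((311,79),149.7),((369,79),149.7),((72,288),35.7),((617,288),35.7)]:
  w=wonz(*f(*p),e[2]-z,e,M);print((M.T@(w-e)).round(2))
g=lambda x,y:(215+(x+.5)/6-.5,70+(y+.5)/6-.5)
P=np.array([wonz(*g(*p),125,e,M)[:2] for p in [(108,186),(378,104),(450,366),(188,442)]]);print(P.round(1),P.mean(0),np.linalg.norm(np.diff(P,axis=0),axis=1))
c=np.array([540.3,-221.75]);ty=M[:2,1];tz=M[:2,2]
print('TCP target',c+0.9*ty+0.7*tz)
t=c+0.9*ty+0.7*tz
to([*t,300])
E
```

```text
[149.74  11.29  -4.55]
[149.75  11.29   2.8 ]
[ 35.76  20.72 -22.29]
[35.81 20.66 21.22]
[[ 565.1 -200.4]
 [ 561.4 -250.4]
 [ 512.7 -245.5]
 [ 516.8 -196.6]] [ 538.99244333 -223.21955167] [50.08940609 48.99464586 49.13499936]
TCP target [ 540.88369524 -222.72942835]
eef [ 469.26 -191.6   301.6 ] zdir -111.33 tilt 0.24 F [ 0.11 -0.1  -2.43] M [ 0.03  0.03 -0.01] op 17.8 t 7.35 shift [ 1.92 78.03  2.94]
```

Call:
step_arm(
  rows=[
    [0, 40, 1.5, 0.003, 0.001, -0.004],
    [2, 38, 1.5, 0, 0, 0],
    [0, 0, 0, 0, 0, 0],
    [0, 0, 0, 0, 0, 0],
  ],
)

```text
t: 7.85
eef_pos: [542.0, -223.8, 299.8]
tcp_rot: [-1.145, 1.57, -3.091]
ft_force: [-0.1, 0.3, -1.1]
opening: 0.191
```

```bash
python3 - <<'E'
from h import *
to([540.9,-222.7,280]);rot(-111.5)
e,M,s=fk(); im=snap('wrist','w8'); np.savez('w8.npz',e=e,M=M)
a=cv2.imread('pics/w8.png')[150:240,210:305]; cv2.imwrite('pics/w8c.png',cv2.resize(a,None,fx=6,fy=6,interpolation=cv2.INTER_CUBIC))
E
```

```text
eef [ 541.96 -223.84  299.83] zdir -111.51 tilt 0.02 F [-0.09  0.28 -1.1 ] M [ 0.03  0.01 -0.03] op 18.2 t 7.85 shift [19.83 -1.4  -0.67]
rotvec [-0.0002  0.0002  0.0004]
```

View pics/w8c.png

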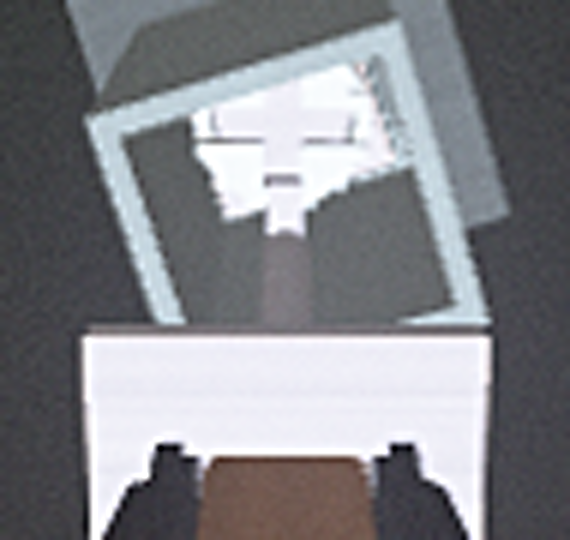

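Call:
step_arm(
  rows=[
    [20, -1.4, -0.6, 0, 0, 0],
    [20, 0, 0, 0, 0, 0],
    [20, 0, 0, 0, 0, 0],
    [15, 0, 0, 0, 0, 0],
    [8, 0, 0, 0, 0, 0],
    [0, 0, 0, 0, 0, 0],
  ],
)

```text
t: 8.65
eef_pos: [538.3, -221.6, 217.2]
tcp_rot: [1.375, 1.568, -0.571]
ft_force: [0.6, -0.4, -1.6]
opening: 0.185
```

```bash
python3 - <<'E'
from h import *
to([540.9,-222.7,200]);rot(-111.5)
E
```

```text
eef [ 538.32 -221.65  217.16] zdir -111.51 tilt 0.18 F [ 0.56 -0.39 -1.56] M [ 0.05 -0.02  0.02] op 17.6 t 8.65 shift [17.17  2.73  0.02]
rotvec [-0.0002  0.0006 -0.003 ]
```

Call:
step_arm(
  rows=[
    [7, 2.7, 0, 0, 0, -0.003],
    [0, 0, 0, 0, 0, 0],
    [0, 0, 0, 0, 0, 0],
  ],
)

```text
t: 9.02
eef_pos: [541.5, -223.0, 210.9]
tcp_rot: [1.112, 1.569, -0.834]
ft_force: [-0.7, -0.6, -1.5]
opening: 0.188
```

```bash
python3 - <<'E'
from h import *
to([540.9,-222.7,200]);rot(-111.5)
E
```

```text
eef [ 541.5  -222.98  210.87] zdir -111.51 tilt 0.11 F [-0.73 -0.65 -1.52] M [ 0.09 -0.03 -0.01] op 17.9 t 9.025 shift [10.87 -0.68 -0.05]
rotvec [-0.0002  0.0009 -0.0018]
```

Call:
step_arm(
  rows=[
    [4, -0.5, 0, 0, 0, 0],
    [4, 0, 0, 0, 0, 0],
    [4, 0, 0, 0, 0, 0],
    [0, 0, 0, 0, 0, 0],
  ],
)

```text
t: 9.52
eef_pos: [541.0, -222.8, 198.2]
tcp_rot: [1.133, 1.569, -0.813]
ft_force: [-0.2, -0.1, -0.3]
opening: 0.188
```

```bash
python3 - <<'E'
from h import *
to([540.9,-222.7,194]);rot(-111.5)
E
```

```text
eef [ 540.98 -222.79  198.17] zdir -111.51 tilt 0.12 F [-0.18 -0.08 -0.3 ] M [ 0.05  0.01 -0.03] op 17.9 t 9.525 shift [ 4.17 -0.12 -0.06]
rotvec [-0.0002  0.0009 -0.0019]
```

Call:
step_arm(
  rows=[
    [2, 0, 0, 0, 0, 0],
    [2, 0, 0, 0, 0, 0],
    [0, 0, 0, 0, 0, 0],
  ],
)

```text
t: 9.9
eef_pos: [541.1, -222.8, 194.0]
tcp_rot: [1.174, 1.568, -0.772]
ft_force: [-0.6, -0.1, -1.5]
opening: 0.186
```

Call:
step_arm(
  rows=[
    [1.5, 0, 0, 0, 0, 0],
    [1.5, 0, 0, 0, 0, 0],
    [0, 0, 0, 0, 0, 0],
  ],
)

```text
t: 10.28
eef_pos: [541.1, -222.8, 190.9]
tcp_rot: [1.178, 1.568, -0.769]
ft_force: [-0.1, -0.7, -2.2]
opening: 0.185
```

Call:
step_arm(
  rows=[
    [2.5, 0, 0, 0, 0, 0],
    [2.5, 0, 0, 0, 0, 0],
    [2, 0, 0, 0, 0, 0],
    [0, 0, 0, 0, 0, 0],
  ],
)

```text
t: 10.78
eef_pos: [541.1, -222.9, 183.3]
tcp_rot: [1.17, 1.568, -0.776]
ft_force: [-0.2, 0.2, -1.0]
opening: 0.189
```

```bash
python3 - <<'E'
from h import *
to([540.9,-222.7,178.5]);rot(-111.5)
E
```

```text
eef [ 541.11 -222.86  183.3 ] zdir -111.51 tilt 0.14 F [-0.17  0.19 -1.01] M [ 0.02  0.02 -0.02] op 17.9 t 10.775 shift [ 4.8  -0.27 -0.08]
rotvec [-0.0002  0.0009 -0.0022]
```

Call:
step_arm(
  rows=[
    [2.5, -0.2, 0, 0, 0, -0.002],
    [2, 0, 0, 0, 0, 0],
    [0, 0, 0, 0, 0, 0],
  ],
)

```text
t: 11.15
eef_pos: [540.9, -222.8, 178.5]
tcp_rot: [0.099, 1.57, -1.847]
ft_force: [0.2, -0.9, -1.5]
opening: 0.186
```

```bash
python3 - <<'E'
from h import *
to([540.9,-222.7,178.5]);rot(-111.5)
print(fk()[2]['joints'].round(2))
E
```

```text
eef [ 540.93 -222.78  178.48] zdir -111.51 tilt 0.05 F [ 0.17 -0.93 -1.55] M [ 0.03  0.05 -0.01] op 17.6 t 11.15 shift [-0.02 -0.05 -0.07]
rotvec [-0.0002  0.0009 -0.0001]
[-0.5   0.5   1.73 -0.    0.91  1.44]
```

Call:
step_arm(
  rows=[
    [0, 0, 0, -0.13, 0, 0],
    [0, 0, 0, -0.13, 0, 0],
    [0, 0, 0, -0.13, 0, 0],
    [0, 0, 0, 0, 0, 0],
  ],
)

```text
t: 11.65
eef_pos: [541.0, -222.8, 178.6]
tcp_rot: [-0.033, 1.57, -1.579]
ft_force: [1.3, 0.6, -1.9]
opening: 0.187
```

```bash
python3 - <<'E'
from h import *
to([540.9,-222.7,178.5]);rot(-66.5)
E
```

```text
eef [ 541.02 -222.85  178.61] zdir -88.57 tilt 0.06 F [ 1.3   0.57 -1.88] M [ 0.01 -0.05 -0.01] op 17.8 t 11.65 shift [ 0.11 -0.11 -0.15]
rotvec [-3.851e-01  1.000e-03  2.000e-04]
```

Call:
step_arm(
  rows=[
    [0, 0, 0, -0.13, 0, 0],
    [0, 0, 0, -0.13, 0, 0],
    [0, 0, 0, -0.125, 0, 0],
    [0, 0, 0, 0, 0, 0],
  ],
)

```text
t: 12.15
eef_pos: [541.1, -222.9, 178.8]
tcp_rot: [-0.149, 1.57, -1.313]
ft_force: [0.2, 0.7, -1.7]
opening: 0.188
```

```bash
python3 - <<'E'
from h import *
to([540.9,-222.7,178.5]);rot(-66.5)
E
```

```text
eef [ 541.08 -222.89  178.78] zdir -66.68 tilt 0.07 F [ 0.2   0.67 -1.67] M [0.02 0.   0.04] op 17.9 t 12.15 shift [ 0.28 -0.09 -0.25]
rotvec [-0.0031  0.0012  0.0002]
```

Call:
step_arm(
  rows=[
    [-1.5, 0, 0, 0, 0, 0],
    [-1.5, 0, 0, 0, 0, 0],
    [-1.5, 0, 0, 0, 0, 0],
    [-1.5, 0, 0, 0, 0, 0],
    [0, 0, 0, 0, 0, 0],
  ],
)

```text
t: 12.78
eef_pos: [540.6, -222.6, 184.3]
tcp_rot: [-1.851, 1.569, -3.024]
ft_force: [0.7, -0.2, -6.0]
opening: 0.187
```

```bash
python3 - <<'E'
from h import *
to([540.9,-222.7,260]);rot(-66.5)
E
```

```text
eef [ 540.59 -222.57  184.33] zdir -67.19 tilt 0.09 F [ 0.72 -0.25 -5.96] M [ 0.05 -0.05  0.03] op 17.7 t 12.775 shift [-75.67   0.13   0.21]
rotvec [-0.012  -0.0004  0.0014]
```

Call:
step_arm(
  rows=[
    [-5, -0.5, 0.5, 0, 0, 0],
    [-8, -0.5, 0.5, 0, 0, 0],
    [-8, 0, 0, 0, 0, 0],
    [0, 0, 0, 0, 0, 0],
  ],
)

```text
t: 13.28
eef_pos: [540.0, -224.0, 206.9]
tcp_rot: [-1.86, 1.569, -3.033]
ft_force: [0.5, -0.5, -6.0]
opening: 0.19
```

```bash
python3 - <<'E'
from h import *
to([539.8,-223.8,280]);rot(-66.5)
E
```

```text
eef [ 540.02 -224.02  206.89] zdir -67.21 tilt 0.09 F [ 0.47 -0.54 -6.  ] M [-0.06 -0.04 -0.  ] op 18.0 t 13.275 shift [-73.11  -0.23  -0.32]
rotvec [-0.0124 -0.0004  0.0015]
```

Call:
step_arm(
  rows=[
    [-12, 0, 0, 0, 0, 0],
    [-15, 0, 0, 0, 0, 0],
    [-15, 0, 0, 0, 0, 0],
    [0, 0, 0, 0, 0, 0],
  ],
)

```text
t: 13.78
eef_pos: [540.2, -224.0, 252.6]
tcp_rot: [-0.897, 1.57, -2.07]
ft_force: [-0.2, 0.1, -5.8]
opening: 0.187
```

```bash
python3 - <<'E'
from h import *
to([539.8,-223.8,350]);rot(-66.5)
E
```

```text
eef [ 540.22 -224.03  252.64] zdir -67.2 tilt 0.05 F [-0.24  0.14 -5.77] M [-0.14 -0.03 -0.02] op 17.8 t 13.775 shift [-97.36  -0.36  -0.32]
rotvec [-0.0123  0.0005  0.0007]
```

Call:
step_arm(
  rows=[
    [-15, 0, 0, 0, 0, 0],
    [-18, 0, 0, 0, 0, 0],
    [-18, 0, 0, 0, 0, 0],
    [-18, 0, 0, 0, 0, 0],
    [-15, 0, 0, 0, 0, 0],
    [-10, 0, 0, 0, 0, 0],
    [0, 0, 0, 0, 0, 0],
    [0, 0, 0, 0, 0, 0],
  ],
)

```text
t: 14.78
eef_pos: [539.6, -223.5, 351.6]
tcp_rot: [-2.199, 1.568, 2.911]
ft_force: [-0.2, 0.2, -7.4]
opening: 0.187
```

```bash
python3 - <<'E'
from h import *
to([540,-150,350]);rot(-66.5)
snap('wrist','w9');snap('scene','s9')
E
```

```text
eef [ 539.56 -223.51  351.56] zdir -67.2 tilt 0.16 F [-0.21  0.22 -7.43] M [ 0.04 -0.02  0.06] op 17.8 t 14.775 shift [  1.6   28.89 -67.59]
rotvec [-0.0123 -0.0016  0.0022]
```

View pics/w9.png

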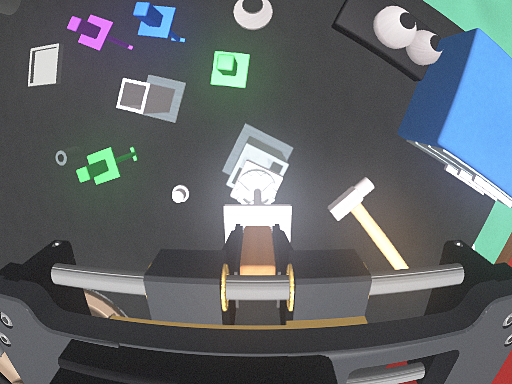

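View pics/s9.png

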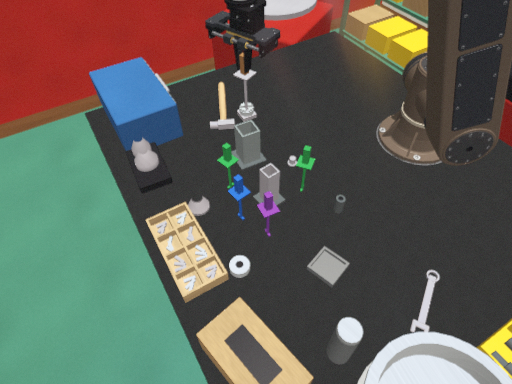

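Call:
step_arm(
  rows=[
    [0, 7, -15, 0, 0, 0],
    [0, 14, -29, 0, 0, 0],
    [0, 17, -35, 0, 0, 0],
    [0, 17, -35, 0, 0, 0],
    [0, 17, -35, 0, 0, 0],
    [0, 17, -35, 0, 0, 0],
    [0, 17, -35, 0, 0, 0],
    [0, 17, -35, 0, 0, 0],
  ],
)

```text
t: 15.88
eef_pos: [552.9, 71.0, 349.5]
tcp_rot: [-2.45, 1.563, 2.658]
ft_force: [0.3, -0.1, -6.5]
opening: 0.19
```

Call:
step_arm(
  rows=[
    [0, 17, -35, 0, 0, 0],
    [0, 17, -35, 0, 0, 0],
    [0, 17, -35, 0, 0, 0],
    [0, 14, -29, 0, 0, 0],
    [0, 7, -15, 0, 0, 0],
    [0, 0, 0, 0, 0, 0],
  ],
)

```text
t: 16.62
eef_pos: [557.7, 248.4, 348.5]
tcp_rot: [-2.352, 1.56, 2.761]
ft_force: [0.7, 0.2, -7.1]
opening: 0.187
```

```bash
python3 - <<'E'
from h import *
to([563,233,330]);rot(-46)
snap('wrist','w10')
E
```

```text
eef [557.68 248.39 348.5 ] zdir -67.04 tilt 0.62 F [ 0.7   0.16 -7.07] M [-0.05  0.01 -0.  ] op 17.8 t 16.625 shift [18.38 -0.96 16.39]
rotvec [-0.3672 -0.0089  0.0062]
```

View pics/w10.png

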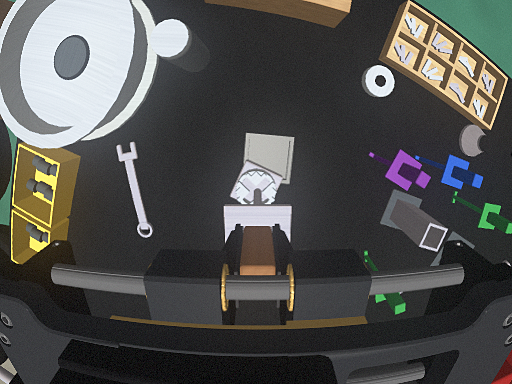

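Call:
step_arm(
  rows=[
    [0, -1, 8, 0, -0.009, 0.006],
    [0, 0, 8, -0.12, 0, 0],
    [0, 0, 0, -0.12, 0, 0],
    [0, 0, 0, -0.125, 0, 0],
    [0, 0, 0, 0, 0, 0],
  ],
)

```text
t: 17.3
eef_pos: [563.9, 225.1, 349.0]
tcp_rot: [-0.559, 1.565, -1.361]
ft_force: [0.2, 0.6, -6.0]
opening: 0.189
```

```bash
python3 - <<'E'
from h import *
to([563,233,330]);rot(-46)
e,M,s=fk();snap('wrist','w11');np.savez('w11.npz',e=e,M=M)
a=cv2.imread('pics/w11.png')[110:230,190:330]; cv2.imwrite('pics/w11c.png',cv2.resize(a,None,fx=5,fy=5,interpolation=cv2.INTER_CUBIC))
E
```

```text
eef [563.93 225.06 349.02] zdir -45.95 tilt 0.31 F [ 0.2   0.64 -6.05] M [0.03 0.   0.04] op 17.9 t 17.3 shift [18.98  4.91 -6.45]
rotvec [0.0008 0.0046 0.0029]
```

View pics/w11c.png

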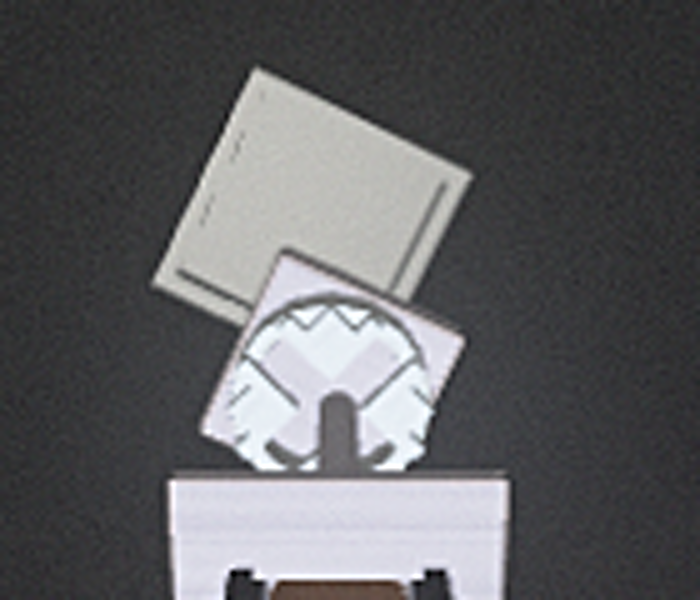

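```bash
python3 - <<'E'
from h import *
d=np.load('w11.npz');e,M=d['e'],d['M']
f=lambda x,y:(190+(x+.5)/5-.5,110+(y+.5)/5-.5)
P=np.array([wonz(*f(*p),16,e,M)[:2] for p in [(472,178),(256,68),(152,287)]]);dd=np.diff(P,axis=0);c=(P[0]+P[2])/2
print(P.round(1),c,np.linalg.norm(dd,axis=1),np.degrees(np.arctan2(dd[:,1],dd[:,0])))
z=e[2]-177.7+14
Q=np.array([wonz(*f(*p),z,e,M)[:2] for p in [(465,338),(285,250),(202,433)]]);dd=np.diff(Q,axis=0);w=(Q[0]+Q[2])/2
print(w,np.linalg.norm(dd,axis=1),np.degrees(np.arctan2(dd[:,1],dd[:,0])),'w-e',w-e[:2])
to([*(e[:2]+c-w),330])
E
```

```text
[[613.1 209.7]
 [590.5 284.1]
 [515.1 259.7]] [564.11228605 234.69968249] [77.81721782 79.20862232] [ 106.9076222  -162.08689112]
[563.70064113 224.97860427] [42.52793343 43.8985763 ] [ 107.58408705 -160.65108307] w-e [-0.23277077 -0.07728995]
eef [563.93 225.14 349.03] zdir -46.05 tilt 0.31 F [-0.47 -0.11 -6.21] M [-0.02 -0.05  0.  ] op 17.9 t 17.35 shift [18.98  7.04 -6.74]
```

Call:
step_arm(
  rows=[
    [10, 3.5, -3.4, 0, 0.004, 0.003],
    [25, 3.5, -3.4, 0, 0, 0],
    [30, 0, 0, 0, 0, 0],
    [30, 0, 0, 0, 0, 0],
    [20, 0, 0, 0, 0, 0],
    [10, 0, 0, 0, 0, 0],
    [0, 0, 0, 0, 0, 0],
  ],
)

```text
t: 18.23
eef_pos: [564.0, 234.9, 217.4]
tcp_rot: [2.543, 1.57, 1.725]
ft_force: [0.4, -0.3, -5.7]
opening: 0.187
```

```bash
python3 - <<'E'
from h import *
to([564.3,234.8,190]);rot(-46)
E
```

```text
eef [564.04 234.91 217.38] zdir -46.82 tilt 0.03 F [ 0.38 -0.29 -5.75] M [-0.02 -0.08  0.  ] op 17.7 t 18.225 shift [27.38  0.1   0.27]
rotvec [-0.0144 -0.0004 -0.0003]
```

Call:
step_arm(
  rows=[
    [8, 0, 0, -0.012, 0, 0],
    [8, 0, 0, 0, 0, 0],
    [6, 0, 0, 0, 0, 0],
    [3, 0, 0, 0, 0, 0],
    [0, 0, 0, 0, 0, 0],
  ],
)

```text
t: 18.85
eef_pos: [564.8, 235.2, 192.5]
tcp_rot: [1.261, 1.568, 0.456]
ft_force: [0.2, -0.1, -6.0]
opening: 0.189
```

```bash
python3 - <<'E'
from h import *
to([564.3,234.8,186]);rot(-46)
snap('wrist','w12')
E
```

```text
eef [564.8  235.17 192.45] zdir -46.13 tilt 0.19 F [ 0.15 -0.15 -6.  ] M [ 0.03 -0.07 -0.02] op 18.0 t 18.85 shift [ 6.45 -0.64 -0.08]
rotvec [-0.0023  0.001  -0.0031]
```

View pics/w12.png

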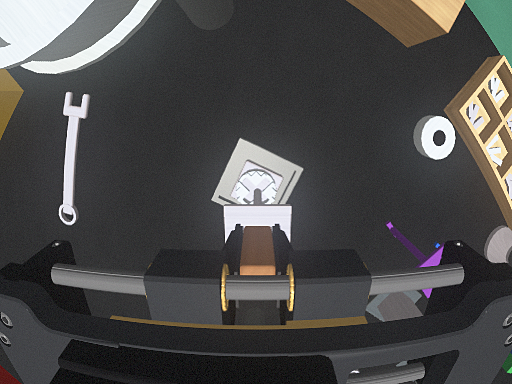

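Call:
step_arm(
  rows=[
    [2, 0, 0, 0, 0, 0],
    [2, 0, 0, 0, 0, 0],
    [1.5, 0, 0, 0, 0, 0],
    [1, 0, 0, 0, 0, 0],
    [1, 0, 0, 0, 0, 0],
    [0, 0, 0, 0, 0, 0],
  ],
)

```text
t: 19.65
eef_pos: [565.1, 235.3, 185.1]
tcp_rot: [1.227, 1.566, 0.421]
ft_force: [-0.3, 0.6, -7.3]
opening: 0.189
```

Call:
step_arm(
  rows=[
    [1, 0, 0, 0, 0, 0],
    [1, 0, 0, 0, 0, 0],
    [0, 0, 0, 0, 0, 0],
  ],
)

```text
t: 20.02
eef_pos: [565.6, 235.4, 183.8]
tcp_rot: [1.18, 1.565, 0.375]
ft_force: [0.1, -0.0, -4.4]
opening: 0.184
```

Call:
step_arm(
  rows=[
    [1, 0, 0, 0, 0, 0],
    [1, 0, 0, 0, 0, 0],
    [0, 0, 0, 0, 0, 0],
    [0, 0, 0, 0, 0, 0],
  ],
)

```text
t: 20.52
eef_pos: [566.0, 235.6, 182.4]
tcp_rot: [1.168, 1.563, 0.362]
ft_force: [-0.8, 0.0, -2.0]
opening: 0.187
```

```bash
python3 - <<'E'
from h import *
to([564.3,234.8,180]);rot(-91)
E
```

```text
eef [565.98 235.56 182.41] zdir -46.13 tilt 0.45 F [-0.75  0.02 -1.96] M [-0.02 -0.02  0.05] op 17.8 t 20.525 shift [ 2.39 -1.75 -0.63]
rotvec [ 7.831e-01  1.000e-04 -8.100e-03]
```

Call:
step_arm(
  rows=[
    [1.5, -0.4, 0, 0, 0, -0.004],
    [1.5, -0.4, 0, 0, 0, -0.004],
    [0, 0, 0, 0, 0, 0],
  ],
)

```text
t: 20.9
eef_pos: [565.4, 234.9, 179.1]
tcp_rot: [-0.443, 1.567, -1.248]
ft_force: [0.1, -0.4, -1.8]
opening: 0.187
```

```bash
python3 - <<'E'
from h import *
to([565.1,235.3,179]);rot(-91)
E
```

```text
eef [565.38 234.94 179.14] zdir -46.13 tilt 0.19 F [ 0.13 -0.39 -1.76] M [-0.06 -0.01 -0.04] op 17.8 t 20.9 shift [ 0.14  0.05 -0.45]
rotvec [7.831e-01 3.500e-03 2.000e-04]
```

Call:
step_arm(
  rows=[
    [0, 0, 0, 0.13, 0, 0],
    [0, 0, 0, 0.13, 0, 0],
    [0, 0, 0, 0.13, 0, 0],
    [0, 0, 0, 0.13, 0, 0],
    [0, 0, 0, 0.13, 0, 0],
    [0, 0, 0, 0.125, 0, 0],
    [0, 0, 0, 0, 0, 0],
  ],
)

```text
t: 21.78
eef_pos: [565.5, 235.0, 179.0]
tcp_rot: [0.326, 1.567, -1.278]
ft_force: [0.3, -0.2, -1.5]
opening: 0.188
```

```bash
python3 - <<'E'
from h import *
to([565.1,235.3,179]);rot(-90.4)
e,M,s=fk();snap('wrist','w13')
a=cv2.imread('pics/w13.png')[140:230,200:310]; cv2.imwrite('pics/w13c.png',cv2.resize(a,None,fx=6,fy=6,interpolation=cv2.INTER_CUBIC))
E
```

```text
eef [565.45 235.   179.01] zdir -91.89 tilt 0.19 F [ 0.26 -0.22 -1.55] M [0.07 0.01 0.03] op 17.8 t 21.775 shift [ 0.01 -0.36 -0.29]
rotvec [-0.026   0.0032 -0.001 ]
```

View pics/w13c.png

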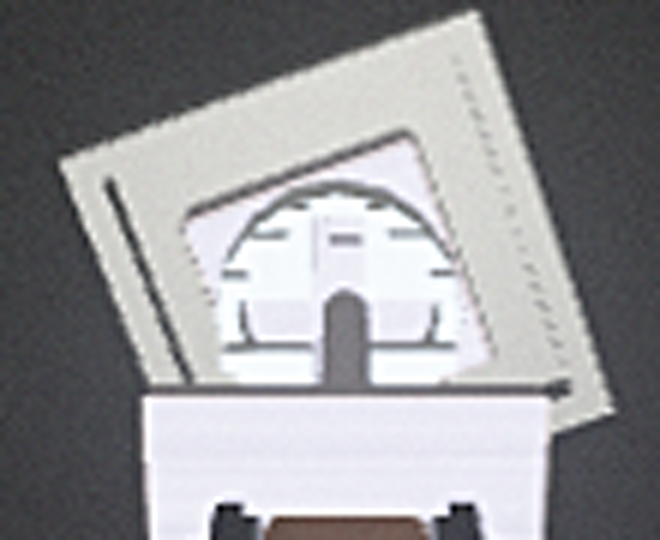

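Call:
step_arm(
  rows=[
    [0, 0, -0.4, -0.01, 0, 0],
    [-2, 0, 0, 0, 0, 0],
    [-2, 0, 0, 0, 0, 0],
    [0, 0, 0, 0, 0, 0],
  ],
)

```text
t: 22.32
eef_pos: [565.5, 235.5, 183.4]
tcp_rot: [0.376, 1.567, -1.211]
ft_force: [0.1, -0.0, -1.6]
opening: 0.187
```

Call:
step_arm(
  rows=[
    [-1.5, 0, 0, 0, 0, 0],
    [-1.5, 0, 0, 0, 0, 0],
    [0, 0, 0, 0, 0, 0],
  ],
)

```text
t: 22.7
eef_pos: [565.5, 235.5, 186.7]
tcp_rot: [0.401, 1.567, -1.185]
ft_force: [0.5, 0.1, -2.4]
opening: 0.19
```

Call:
step_arm(
  rows=[
    [-1.5, 0, 0, 0, 0, 0],
    [-1.5, 0, 0, 0, 0, 0],
    [0, 0, 0, 0, 0, 0],
  ],
)

```text
t: 23.08
eef_pos: [565.5, 235.5, 189.9]
tcp_rot: [0.372, 1.567, -1.214]
ft_force: [-0.6, -0.2, -1.2]
opening: 0.187
```

```bash
python3 - <<'E'
from h import *
to([565.1,235.3,179]);rot(-91)
E
```

```text
eef [565.48 235.5  189.86] zdir -90.88 tilt 0.19 F [-0.59 -0.22 -1.16] M [0.06 0.05 0.01] op 17.8 t 23.075 shift [10.86 -0.39  0.17]
rotvec [ 0.0021  0.0031 -0.0012]
```

Call:
step_arm(
  rows=[
    [-2.5, 0, 0, 0, 0, 0],
    [-2.5, 0, 0, 0, 0, 0],
    [-3, 0, 0, 0, 0, 0],
    [-4, 0, 0, 0, 0, 0],
    [-10, 0, 0, 0, 0, 0],
    [0, 0, 0, 0, 0, 0],
  ],
)

```text
t: 23.82
eef_pos: [565.6, 235.6, 213.8]
tcp_rot: [0.552, 1.567, -1.035]
ft_force: [0.3, 0.0, -1.9]
opening: 0.189
```

Call:
step_arm(
  rows=[
    [-20, 0, 0, 0, 0, 0],
    [-40, 0, 0, 0, 0, 0],
    [-45, 0, 0, 0, 0, 0],
    [-30, 0, 0, 0, 0, 0],
    [0, 0, 0, 0, 0, 0],
  ],
)

```text
t: 24.45
eef_pos: [564.9, 235.9, 352.0]
tcp_rot: [0.058, 1.567, -1.528]
ft_force: [-0.2, 0.1, -2.7]
opening: 0.187
```

```bash
python3 - <<'E'
from h import *
to([577.2,-33.9,330]);rot(-83.2)
e,M,s=fk();snap('wrist','w14')
a=cv2.imread('pics/w14.png')[110:230,190:330]; cv2.imwrite('pics/w14c.png',cv2.resize(a,None,fx=5,fy=5,interpolation=cv2.INTER_CUBIC))
E
```

```text
eef [564.88 235.86 352.01] zdir -90.88 tilt 0.2 F [-0.22  0.12 -2.72] M [ 0.02  0.04 -0.01] op 17.8 t 24.45 shift [ 22.95  16.46 269.46]
rotvec [-0.134   0.0035  0.    ]
```

View pics/w14c.png

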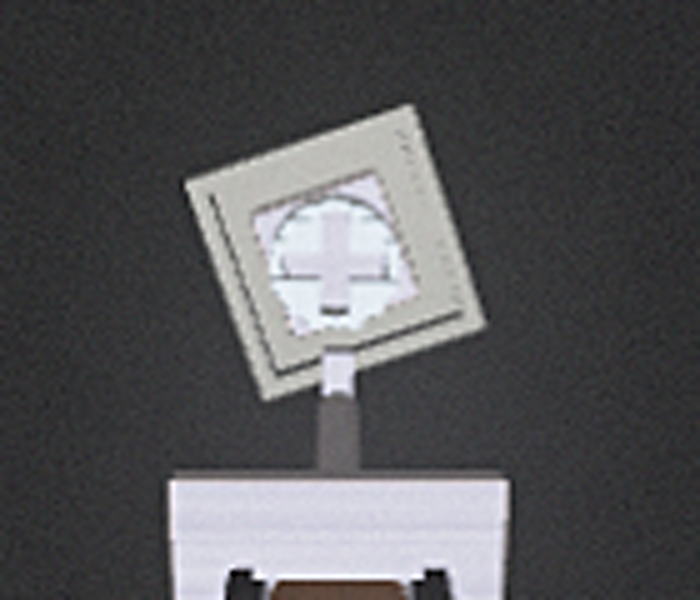

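Call:
step_arm(
  rows=[
    [0, 0, 0, -0.134, 0, 0],
    [0, -3, 30, 0, 0.003, 0],
    [0, -3, 48, 0, 0, 0],
    [0, -4, 55, 0, 0, 0],
    [0, -4, 55, 0, 0, 0],
    [0, -3, 48, 0, 0, 0],
    [0, -3, 30, 0, 0, 0],
    [0, 0, 0, 0, 0, 0],
  ],
)

```text
t: 25.5
eef_pos: [574.0, -38.5, 333.5]
tcp_rot: [-1.634, 1.545, -3.08]
ft_force: [0.1, -0.6, -2.2]
opening: 0.186
```

```bash
python3 - <<'E'
from h import *
to([577.2,-33.9,330]);rot(-83.5)
e,M,s=fk();snap('wrist','w15');np.savez('w15.npz',e=e,M=M)
a=cv2.imread('pics/w15.png')[130:230,200:315]; cv2.imwrite('pics/w15c.png',cv2.resize(a,None,fx=6,fy=6,interpolation=cv2.INTER_CUBIC))
E
```

```text
eef [574.02 -38.5  333.45] zdir -82.86 tilt 1.48 F [ 0.13 -0.62 -2.22] M [0.01 0.03 0.02] op 17.7 t 25.5 shift [ 3.36  3.82 -4.17]
rotvec [ 0.0113 -0.0015  0.0257]
```

View pics/w15c.png

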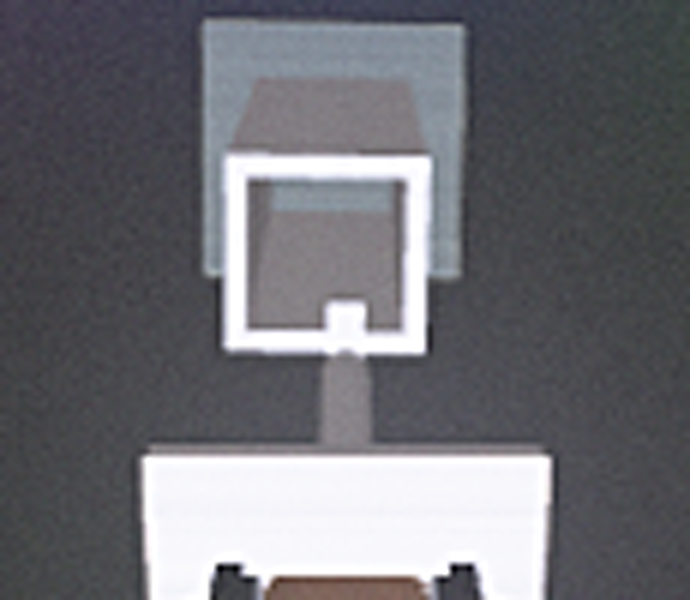

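```bash
python3 - <<'E'
from h import *
d=np.load('w15.npz');e,M=d['e'],d['M']
f=lambda x,y:(200+(x+.5)/6-.5,130+(y+.5)/6-.5)
P=np.array([wonz(*f(*p),130,e,M)[:2] for p in [(225,153),(432,153),(428,353),(222,352)]]);dd=np.diff(P,axis=0)
print(P.mean(0),np.linalg.norm(dd,axis=1),np.degrees(np.arctan2(dd[:,1],dd[:,0])))
E
```

```text
[576.57268206 -33.77560208] [40.59276057 40.88576999 41.58818051] [ -82.93902006 -173.32673596   96.81539506]
```

Call:
step_arm(
  rows=[
    [3, 3.8, -4.1, 0.007, -0.001, 0.025],
    [0, 0, 0, 0, 0, 0],
    [0, 0, 0, 0, 0, 0],
  ],
)

```text
t: 25.92
eef_pos: [577.0, -29.9, 328.6]
tcp_rot: [-2.631, 1.569, 2.202]
ft_force: [-0.0, 0.2, -2.3]
opening: 0.187
```

```bash
python3 - <<'E'
from h import *
to([577.2,-33.9,330]);rot(-83.5)
E
```

```text
eef [576.95 -29.88 328.65] zdir -83.08 tilt 0.12 F [-0.    0.24 -2.33] M [ 0.02  0.03 -0.  ] op 17.8 t 25.925 shift [-1.36 -0.24  4.02]
rotvec [ 0.0074 -0.0019  0.0011]
```

Call:
step_arm(
  rows=[
    [0, 0, 4, 0.003, 0, 0],
    [15, 0, 0, 0, 0, 0],
    [15, 0, 0, 0, 0, 0],
    [0, 0, 0, 0, 0, 0],
  ],
)

```text
t: 26.42
eef_pos: [577.2, -33.4, 296.0]
tcp_rot: [-2.407, 1.568, 2.424]
ft_force: [-0.1, -0.2, -1.6]
opening: 0.189
```

```bash
python3 - <<'E'
from h import *
to([577.2,-33.9,200]);rot(-83.5)
E
```

```text
eef [577.15 -33.39 296.02] zdir -83.2 tilt 0.16 F [-0.08 -0.23 -1.65] M [ 0.01  0.05 -0.03] op 18.0 t 26.425 shift [96.02  0.16  0.71]
rotvec [ 0.0053 -0.0021  0.0019]
```

Aligned with the stand, so I'll descend in checked stages.

Call:
step_arm(
  rows=[
    [10, 0, 0.6, 0, 0, 0],
    [20, 0, 0, 0, 0, 0],
    [20, 0, 0, 0, 0, 0],
    [0, 0, 0, 0, 0, 0],
  ],
)

```text
t: 26.92
eef_pos: [577.3, -34.2, 243.7]
tcp_rot: [-2.513, 1.568, 2.318]
ft_force: [-0.7, -0.4, -1.1]
opening: 0.188
```

```bash
python3 - <<'E'
from h import *
to([577.2,-33.9,175]);rot(-83.2)
E
```

```text
eef [577.31 -34.16 243.69] zdir -83.21 tilt 0.14 F [-0.66 -0.41 -1.09] M [-0.05  0.02  0.02] op 17.9 t 26.925 shift [ 6.869e+01  2.000e-02 -1.400e-01]
rotvec [-0.0002 -0.0019  0.0014]
```

Call:
step_arm(
  rows=[
    [20, 0, 0, 0, 0, 0],
    [20, 0, 0, 0, 0, 0],
    [15, 0, 0, 0, 0, 0],
    [0, 0, 0, 0, 0, 0],
  ],
)

```text
t: 27.42
eef_pos: [578.8, -34.4, 189.9]
tcp_rot: [1.778, 1.568, 0.325]
ft_force: [1.0, 0.1, -1.9]
opening: 0.189
```

```bash
python3 - <<'E'
from h import *
to([577.2,-33.9,170.7]);rot(-83.2)
E
```

```text
eef [578.76 -34.42 189.88] zdir -83.22 tilt 0.17 F [ 1.05  0.06 -1.87] M [ 0.02 -0.02 -0.02] op 18.0 t 27.425 shift [19.17 -1.54 -0.69]
rotvec [-0.0003 -0.0006 -0.0029]
```

Call:
step_arm(
  rows=[
    [6, -1.4, -0.6, 0, 0, -0.003],
    [6, 0, 0, 0, 0, 0],
    [4, 0, 0, 0, 0, 0],
    [0, 0, 0, 0, 0, 0],
  ],
)

```text
t: 27.92
eef_pos: [578.0, -34.0, 174.5]
tcp_rot: [1.523, 1.569, 0.071]
ft_force: [0.6, 0.1, -1.4]
opening: 0.189
```

Call:
step_arm(
  rows=[
    [1, 0, 0, 0, 0, 0],
    [1, 0, 0, 0, 0, 0],
    [0, 0, 0, 0, 0, 0],
  ],
)

```text
t: 28.3
eef_pos: [578.1, -34.1, 172.7]
tcp_rot: [1.47, 1.568, 0.017]
ft_force: [0.4, -0.6, -1.9]
opening: 0.185
```

```bash
python3 - <<'E'
from h import *
to([577.2,-33.9,170.7]);rot(-83.2)
E
```

```text
eef [578.13 -34.1  172.73] zdir -83.22 tilt 0.16 F [ 0.39 -0.63 -1.94] M [0.01 0.02 0.02] op 17.6 t 28.3 shift [ 2.03 -0.9  -0.31]
rotvec [-0.0003  0.0003 -0.0027]
```

Call:
step_arm(
  rows=[
    [1, -0.8, -0.2, 0, 0, -0.002],
    [1, 0, 0, 0, 0, 0],
    [0.5, 0, 0, 0, 0, 0],
    [0, 0, 0, 0, 0, 0],
  ],
)

```text
t: 28.8
eef_pos: [577.3, -34.0, 170.8]
tcp_rot: [1.216, 1.569, -0.236]
ft_force: [-0.4, 0.1, -1.3]
opening: 0.189
```

```bash
python3 - <<'E'
from h import *
to([577.2,-33.9,170.7]);rot(-83.2)
E
```

```text
eef [577.34 -33.96 170.77] zdir -83.21 tilt 0.08 F [-0.45  0.07 -1.32] M [ 0.02  0.01 -0.02] op 17.9 t 28.8 shift [ 0.07 -0.13 -0.08]
rotvec [-0.0002  0.0005 -0.0013]
```

Call:
step_arm(
  rows=[
    [0.5, 0, 0, 0, 0, 0],
    [0.5, 0, 0, 0, 0, 0],
    [0, 0, 0, 0, 0, 0],
  ],
)

```text
t: 29.18
eef_pos: [577.3, -33.9, 170.7]
tcp_rot: [1.216, 1.569, -0.236]
ft_force: [-0.6, 0.2, -2.0]
opening: 0.191
```

```bash
python3 - <<'E'
from h import *
to([577.2,-33.9,170.7])
E
```

```text
eef [577.35 -33.94 170.74] zdir -83.21 tilt 0.12 F [-0.6   0.24 -2.02] M [ 0.05 -0.03 -0.01] op 18.2 t 29.175 shift [ 0.04 -0.14 -0.06]
```

Call:
step_arm(
  rows=[
    [1, 0, 0, 0, 0, 0],
    [0, 0, 0, 0, 0, 0],
    [0, 0, 0, 0, 0, 0],
  ],
)

```text
t: 29.55
eef_pos: [577.4, -34.0, 170.7]
tcp_rot: [1.232, 1.568, -0.22]
ft_force: [0.0, 0.1, 1.4]
opening: 0.185
```

Call:
step_arm(
  rows=[
    [0, 0, 0, 0, 0, 0],
    [0, 0, 0, 0, 0, 0],
    [0, 0, 0, 0, 0, 0],
  ],
  grip=45,
)

```text
t: 29.92
eef_pos: [577.6, -34.0, 170.3]
tcp_rot: [1.24, 1.568, -0.212]
ft_force: [-0.6, -0.3, 0.9]
opening: 0.439
```

```bash
python3 - <<'E'
from h import *
to([577.2,-33.9,170.7])
E
```

```text
eef [577.65 -34.   170.31] zdir -83.21 tilt 0.17 F [-0.56 -0.27  0.86] M [ 0.04 -0.03 -0.05] op 41.8 t 29.925 shift [-0.39 -0.43 -0.15]
```

Contact was felt (+1.4 N) before I released. Now I'll retreat and check.

Call:
step_arm(
  rows=[
    [-20, 0, 0, 0, 0, 0],
    [-45, 0, 0, 0, 0, 0],
    [-55, 0, 0, 0, 0, 0],
    [-40, 0, 0, 0, 0, 0],
    [0, -30, 0, 0, 0, 0],
    [0, 0, 0, 0, 0, 0],
  ],
)

```text
t: 30.68
eef_pos: [546.8, -37.5, 334.9]
tcp_rot: [1.17, 1.569, -0.282]
ft_force: [-0.3, 1.0, -0.2]
opening: 0.476
```

```bash
python3 - <<'E'
from h import *
to([577.2,-33.9,330])
e,M,s=fk();snap('wrist','w16');snap('scene','s16');snap('top','t16');np.savez('w16.npz',e=e,M=M)
a=cv2.imread('pics/w16.png')[110:210,200:315]; a=cv2.resize(a,None,fx=5,fy=5,interpolation=cv2.INTER_CUBIC)
cv2.imwrite('pics/w16c.png',a)
a=cv2.imread('pics/s16.png')[110:290,190:360]; cv2.imwrite('pics/s16c.png',cv2.resize(a,None,fx=3.3,fy=3.3,interpolation=cv2.INTER_CUBIC))
E
```

```text
eef [546.84 -37.53 334.9 ] zdir -83.21 tilt 0.11 F [-0.33  1.04 -0.18] M [ 0.05 -0.02  0.03] op 45.2 t 30.675 shift [ 4.960e+00  3.057e+01 -2.000e-02]
```

View pics/w16c.png

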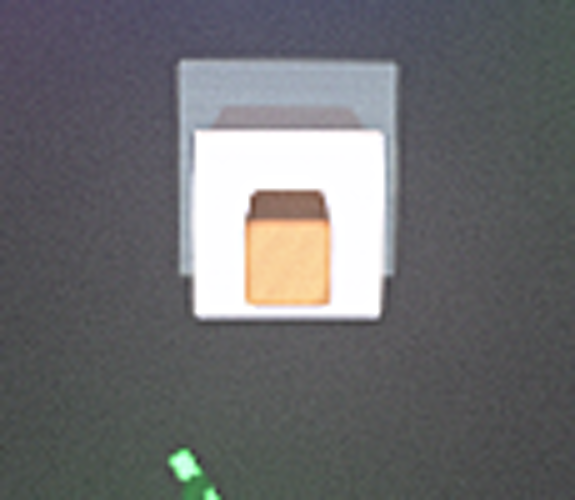

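View pics/s16c.png

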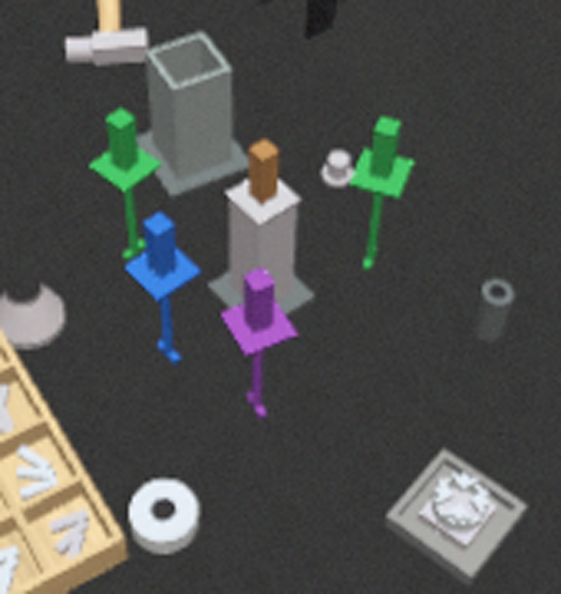

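View pics/t16.png

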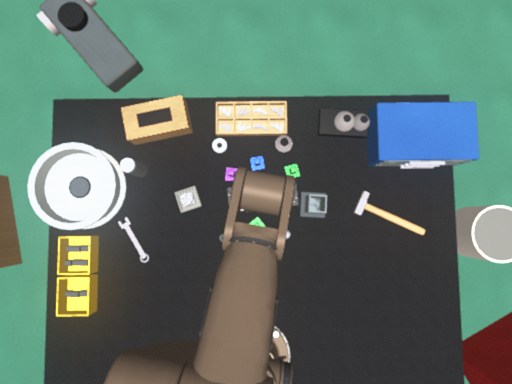

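The key is back in its stand as it started, with the flange flat on the rim. The weight sits flat in the middle of the tray, the bystanders haven't moved, and the gripper is clear. I'll hand in.

```bash
python3 - <<'E'
from h import *
print(env.job_done()); print(env.state()['t'])
E
```

```text
the job is handed in; nothing more can be done
None
the job is handed in; nothing more can be done
```

I carried out the whole job and handed it in at about 31 s; no verdict was reported.

- **Key:** I took the wooden-gripped key from its stand.
- **Slot:** It was faintly visible through the glare in averaged wrist-camera pictures. I lined the foot up by sight, so no feeling was needed. The foot went about 16 mm below the cap's top with no measurable force.
- **Lift and placing:** A 45° turn locked the foot under the cap. The wrist force went from about 2 N to 6 N, so the weight was hanging. I lifted it clear of the rim, carried it over and set it down slowly in the tray. I then turned the key back, and it came out without lifting the weight.
- **Return:** I lowered the key until I felt contact, about 1.4 N. Then I opened the gripper and backed off about 165 mm up and 30 mm aside.

**Last checks:** The pictures show the key's flange flat on the stand's rim and the weight flat, near the tray's centre and level. By eye, the bystanders in the scene and top views are where they started; the gripper hid the nut and socket in the top view. The wrist force was near zero.

**Disagreements:** The camera positions differed by 1 to 4 mm between views. The arm drifted 1 to 4 mm sideways on some longer moves, and I corrected this each time. I did not measure the weight's final position in the tray with numbers; from the last pictures it looks within a few mm of centre.

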